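# Swing the magnifier clear and brush out the beaker

## Robot

A 6-joint arm with a two-finger parallel gripper is mounted at the origin on the work surface. World frame = base frame: x ahead of the robot, y to its left, z up, the work surface at z = 0. Lengths are in m, angles in rad, forces in N, time in s.
With the tool pointing down it reaches from about 0.325 to 0.775 m from the base axis. Payload 5.5 kg.
Tool frame: the origin (TCP) lies on the front face of the gripper's body, between the roots of the fingers; the fingertips stand 73 mm ahead of it and the grasp point (between the pads) lies 54 mm ahead of it; x points along the fingers, z is the direction in which the jaws open and shut, and the axes are right-handed (so a half turn about x gives the same grasp; the last joint's range is limited). The gripper opens to 85 mm and grips with 20 to 120 N. Pads are 22 mm wide; open, the fingers measure 114 mm over their backs; the gripper's body (76 mm by 85 mm) begins 54 mm behind the grasp point. The pads swing forward as they close: fully open they stand 13 mm farther back than shut.
Start: joints at [-1.212, 0.091, 1.231, -0, 1.82, -0.057], TCP at [0.242, -0.549, 0.304] pointing down, gripper open.
Joint ranges: [-2.87, 2.87], [-0.86, 2.18], [0.17, 2.46], [-1.51, 4.65], [0.06, 2.69], [-2.65, 2.65]. Speed limits (rad/s): [2.57, 2.57, 3.01, 3.14, 3.14, 3.14].

## Interface

Orientations are given as a rotation vector (axis times angle).
In Python, from workcell import * gives the robot as it stands.
- The arm moves only by the tool play_rows, never from a script. Its argument "commands" is a list of rows, each a list of 7 numbers: the closure, from 0 (fully open) to 1 (shut), then the shift along the world's x, y, z in m, then the turn, a rotation vector about the world's x, y, z in degrees. A call has 1 to 5 rows; each row shifts and turns the pose as measured when the row begins; what a row does not reach is not made up. A row lasts 1/12 s, in which the tool goes at most 41.7 mm and 7.16 degrees, less where a joint would pass 70% of its speed; a pose out of reach is approached as far as the arm can. A call is refused whole if a number of a shift passes 0.0417 or a number of a turn 7.16, either way. A call with a gripper value outside its range is refused whole. The fingers move at their own pace and stop on an object; the grip force is fixed at half the most. Time passes only in rows, so rows that do not move let the fingers close. It gives the time, the measured TCP pose, the force and the opening at its end, in the units of the state.
- get_state(): the state, without advancing time (a new reading comes with each control period).
- get_image(name): name is "scene" or "top" or "wrist"; returns a dict with "frame" (480x640x3 uint8, red, green, blue), "K" (3x3 intrinsics, pixels), "dist_coeffs" ([k1, k2, p1, p2, k3] as OpenCV has them; the pictures are not rectified), "rvec" (rotation vector, rad) and "tvec" (3), from world to camera coordinates, as OpenCV has them; the wrist camera has in their place "T_tool_cam" (4x4, takes a point from camera to tool coordinates, whose origin is the TCP and whose axes are the tool frame's). Camera axes: x right, y down, z forward; pixel columns grow to the right and rows downward; lengths in m; the calibration is good to about 2 mm. A picture is of the moment at which its call begins: read the wrist's pose just before it. There is no depth.
- job_done(): hands the job in, once; it reports no verdict.
The state is a dict: "clock": time; "qpos": joint angles; "qvel": joint speeds; "effort": joint torques, N m; "eef_pos": TCP position; "orientation": TCP orientation; "contact_force": force on the tool from outside, world axes, zero at the start; "wrist_torque": the same for the moment, N m; "width": opening from 0.0 (shut) to 1.0 (fully open).
Only numpy, scipy, OpenCV 4.12 (cv2) and the standard library are available. Lean on these libraries where they do the work, as an engineer would, in place of code of your own. Each camera call takes 0.05 s, during which the arm holds its last target. There are 200 camera calls.

## Task

Swing the bench magnifier's arm sideways so that its lens is well clear of the steel beaker, with at least a hand's breadth (100 mm) of open space between them seen from above. Then lift the bottle brush off its rest, stand it bristles down on the beaker's floor and let go so that it leans there by itself; take it again by the upper half of its handle, hold it upright, and scrub straight up and down: twice up to half the beaker's depth and back down to its floor. Leave the brush standing in the beaker, the beaker upright where it stood, the magnifier clear, and the wash bottle and tube rack undisturbed.

Things in the scene. Friction and masses are not known exactly. Their poses are not given: they have to be found in the camera images.
- magnifier (a joint): Bench magnifier: a level arm swinging about an upright post. Angle in rad, -0.25 to 1.7, near 0 at the start (lens above the beaker); it grows counter-clockwise seen from above, carrying the lens to the robot's right (-y). Friction 0.25 N m: it stays where left. Arm bar (22 mm wide) and lens ring lie 258 to 292 mm above the bench; only the grip is higher.
- pivot (a point): Point on the magnifier's hinge axis, 270 mm above the bench. The steel post below it has a radius of 11 mm (a collar and hub of 20 mm at the top, up to 292 mm) and a grey foot of radius 60 mm, 22 mm high.
- lens (a point): Centre of the magnifier's round lens, 280 mm from the hinge axis; the white ring around it has an outer radius of 64 mm and is 28 mm thick.
- lens_grip (a point): The black round upright grip on the magnifier's arm, 20 mm in diameter, 190 mm from the hinge axis on the line from hinge to lens. It stands from the top of the arm bar (281 mm above the bench) up to 340 mm; this point is on its axis at 315 mm.
- beaker: Loose plain steel beaker, open at the top, round: outer radius 60 mm (rim 62 mm), height 130 mm, wall 4 mm, inner floor 5 mm above its underside, about 0.45 kg. Origin at the centre of its underside, z up.
- brush: Bottle brush, 260 mm long, 90 g, lying in its rest. x axis: from bristles to handle end. Origin on the axis 180 mm from the bristle tip, midway between the rest's supports, 52 mm above the bench: take it there. Round wooden handle, 22 mm thick, from 110 to 260 mm from the tip; thin steel neck; bristle head 32 mm thick, the first 85 mm.
- bristle_tip (a point): Centre of the bristle end of the brush, on its axis. The end is rounded: let go, the brush does not balance upright but leans on the beaker's rim.
- handle_end (a point): Centre of the handle's end, on the brush axis, 260 mm from the bristle tip.
- rest: Fixed white brush rest: a plate 170 x 70 x 8 mm with two notched supports 130 mm apart (10 mm thick, 42 mm wide, 55 mm high); the handle lies in the notches, open at the top. Origin at the centre of its underside; x axis parallel to the brush at the start.
- wash_bottle: Bystander: loose white plastic wash bottle with a red cap, 64 mm in diameter, 160 mm high; origin at the centre of its underside.
- tube_rack: Bystander: loose grey tube rack with four capped tubes, 66 x 130 mm, 102 mm high; origin at the centre of its underside.
There are look-alikes about, which are no part of the job. Several things look just like the beaker: the one meant starts farthest from the robot's base.

How it is judged:
By the outcome, as a careful person would: the job done as asked, in the order asked, and still so for the second after the job is handed in, with the robot touching nothing.
It also fails if it takes over 72 s, if anything falls off the work surface, if the arm or the gripper's body presses on something with over 40 N, if the wrist force passes 120 N, or if a joint passes its speed limit or range.

## Working session

There is one attempt and no reset: what is moved stays moved. The work goes in short steps, Python scripts to look and compute and a tool call to move; the robot and the scene stay as the last step left them, time stands still between calls to the robot, and variables do not carry over. Pictures are saved under pics/ and viewed, about 8 in all and at most 12, crops included, and the job is handed in when it is done.

Besides the shell and the picture viewer there is one more tool, called after "Request:" by a JSON object that holds its "method" and its "body", one argument or row to a line. play_rows: Moves the arm, as the interface text tells. Its arguments: {"type":"object","properties":{"commands":{"type":"array","items":{"type":"array","items":{"type":"number"}}}},"required":["commands"]}

```bash
ls; mkdir -p pics; cat > h.py <<'E'
from workcell import *
import numpy as np, cv2
from scipy.spatial.transform import Rotation as R
def snap(n,f):
    im=get_image(n); cv2.imwrite('pics/'+f,im['frame'][:,:,::-1]); return im
def ray(im,uv,st=None):
    p=cv2.undistortPoints(np.array([[uv]],float),im['K'],im['dist_coeffs'])[0,0]
    d=np.array([p[0],p[1],1.])
    if 'rvec' in im:
        Rm=cv2.Rodrigues(np.array(im['rvec'],float))[0]; t=np.array(im['tvec'],float).ravel()
        return -Rm.T@t, Rm.T@d
    T=np.array(im['T_tool_cam']); Rt=R.from_rotvec(st['orientation']).as_matrix()
    return Rt@T[:3,3]+np.array(st['eef_pos']), Rt@(T[:3,:3]@d)
def onz(im,uv,z,st=None):
    o,d=ray(im,uv,st); return o+d*(z-o[2])/d[2]
def proj(im,p):
    return cv2.projectPoints(np.array([p],float),np.array(im['rvec'],float),np.array(im['tvec'],float),im['K'],im['dist_coeffs'])[0].ravel()
E
python3 - <<'E'
from h import *
s=get_state(); print(s)
import pickle
d={n:snap(n,n+'0.png') for n in('top','scene')}
pickle.dump(d,open('d0.pkl','wb'))
for n in d:
    o,_=ray(d[n],(320,240)); print(n,o,onz(d[n],(320,240),0))
E
```

```text
pics
{'clock': 0.0, 'qpos': array([-1.21169438e+00,  9.18417398e-02,  1.23193136e+00,  1.30357470e-05,
        1.81978810e+00, -5.66944789e-02]), 'qvel': array([-0.00105264,  0.00023773, -0.00070911,  0.00067223, -0.00077116,
        0.00073353]), 'effort': array([-7.59519764e-06, -4.58726263e+01, -4.18025815e+01, -8.45281988e-05,
        1.13444519e-02,  3.19046421e-06]), 'eef_pos': array([ 0.24230263, -0.54873363,  0.3027353 ]), 'orientation': array([ 0.89887391,  1.37930274, -0.89693872]), 'contact_force': array([ 0.07217141,  0.4777499 , -0.68345688]), 'wrist_torque': array([ 0.05681628, -0.02737324, -0.0335172 ]), 'width': 1.0013900946590035}
top [ 0.23263781 -0.08900954  1.57001807] [ 0.51273388 -0.09048758  0.        ]
scene [1.38680771 0.03268968 0.91519794] [ 2.38273092e-01 -1.17219253e-01 -1.11022302e-16]
```

View pics/top0.png

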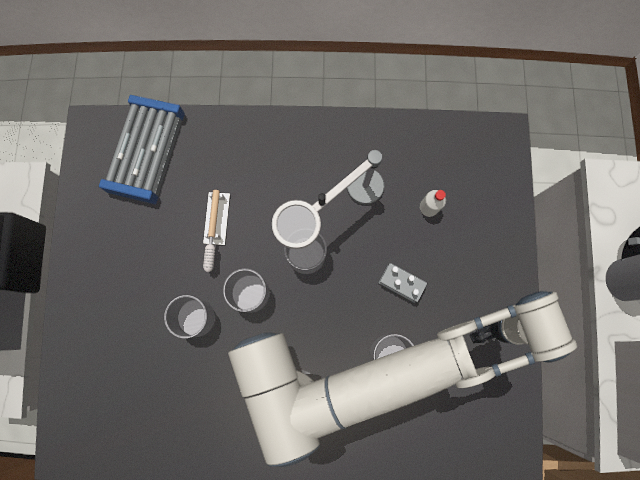

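View pics/scene0.png

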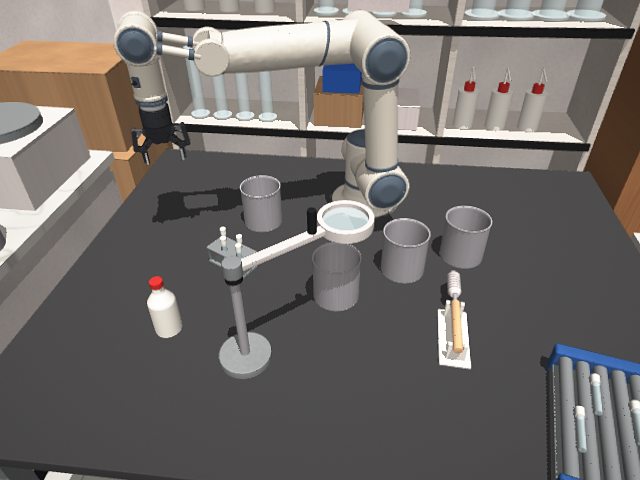

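The top view shows four look-alike beakers, at about (305,250), (246,290), (186,317) and (394,350) px. The one at (305,250), under the lens, looks farthest from the base. The brush runs from (208,270) to (215,192), the grip is at (321,199) and the pivot at (375,157).

```bash
python3 - <<'E'
from h import *
import pickle
d=pickle.load(open('d0.pkl','rb'));t=d['top'];s=d['scene']
def tri(a,b):
    o1,d1=ray(t,a);o2,d2=ray(s,b);d1/=np.linalg.norm(d1);d2/=np.linalg.norm(d2)
    A=np.stack([d1,-d2],1);x=np.linalg.lstsq(A,o2-o1,rcond=None)[0]
    p,q=o1+x[0]*d1,o2+x[1]*d2;return (p+q)/2,np.linalg.norm(p-q)
np.set_printoptions(precision=4,suppress=True)
print('rims top@.13',[ (c,onz(t,c,.13),np.linalg.norm(onz(t,c,.13)[:2])) for c in((305,250),(245,290),(186,317),(394,354))])
print('rims scene',[onz(s,c,.13) for c in((336,260),(406,235),(467,222),(261,188))])
print('pivot',onz(t,(375,157),.292),onz(s,(232,259),.292))
print('grip top',onz(t,(321,196),.34),onz(s,(312,210),.34))
print('lens',onz(t,(297,224),.286),onz(s,(346,221),.286))
print('bottle',onz(t,(440,195),.16),onz(s,(156,283),.16)); print('rack',onz(t,(403,283),.06))
f=t['frame'];hsv=cv2.cvtColor(f,cv2.COLOR_RGB2HSV)
m=cv2.inRange(hsv,(8,70,90),(25,255,255));m[:, :180]=0;m[:,250:]=0;m[:170]=0;m[300:]=0
pts=cv2.findNonZero(m)[:,0].astype(float);c=pts.mean(0);u,sv,v=np.linalg.svd(pts-c);pr=(pts-c)@v[0]
e=[c+v[0]*pr.min(),c+v[0]*pr.max()];print('handle px',e,[onz(t,x,.052) for x in e])
print('tip',onz(t,(208.5,270),.052), 'scene he',onz(s,(457,350),.052),onz(s,(455,271),.06))
a=cv2.resize(f[180:310,200:360],None,fx=4,fy=4,interpolation=cv2.INTER_CUBIC)
g=s['frame'][190:330,270:450]
g=cv2.resize(g,(800-640+500,514),interpolation=cv2.INTER_CUBIC)
cv2.imwrite('pics/cr.png',a[:,:,::-1])
E
```

```text
rims top@.13 [((305, 250), array([ 0.4589, -0.0471,  0.13  ]), np.float64(0.4613447669737808)), ((245, 290), array([0.3381, 0.1235, 0.13  ]), np.float64(0.35999639027098956)), ((186, 317), array([0.2558, 0.2917, 0.13  ]), np.float64(0.38797166407038847)), ((394, 354), array([ 0.1645, -0.3076,  0.13  ]), np.float64(0.34887577977386575))]
rims scene [array([ 0.4757, -0.0468,  0.13  ]), array([0.3541, 0.1254, 0.13  ]), array([0.277 , 0.2892, 0.13  ]), array([ 0.1723, -0.3032,  0.13  ])]
pivot [ 0.6909 -0.2338  0.292 ] [ 0.6846 -0.2335  0.292 ]
grip top [ 0.5659 -0.0904  0.34  ] [ 0.5679 -0.0903  0.34  ]
lens [ 0.5032 -0.0289  0.286 ] [ 0.5241 -0.0223  0.286 ]
bottle [ 0.6262 -0.4407  0.16  ] [ 0.6361 -0.4366  0.16  ]
rack [ 0.3745 -0.3457  0.06  ]
handle px [array([215.9398, 189.7801]), array([210.972 , 236.3173])] [array([0.658 , 0.2421, 0.052 ]), array([0.508 , 0.2489, 0.052 ])]
tip [0.4026 0.2507 0.052 ] scene he [0.6562 0.2399 0.052 ] [0.4016 0.2576 0.06  ]
```

View pics/cr.png

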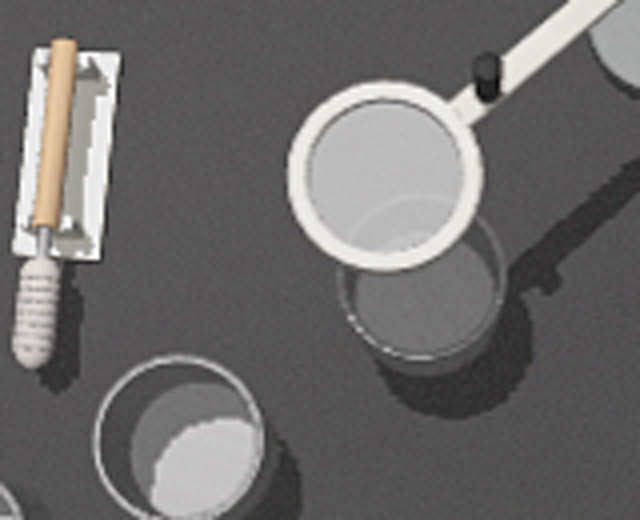

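The crop confirms the target: its rim, centred at (305,249) px, is the one partly under the lens. It lies at (0.461,-0.048), 0.46 m from the base, while the others are at 0.36, 0.39 and 0.35 m. Lens to pivot measures 0.277 m against the 0.280 m given.

```bash
python3 - <<'E'
from h import *
import workcell; print([x for x in dir(workcell) if x[0]!='_'])
s=get_state(); M=R.from_rotvec(s['orientation']).as_matrix(); print(M.round(3))
z=M[:,2]; print('jaw az',np.degrees(np.arctan2(z[1],z[0])))
im=get_image('wrist'); print(np.array(im['T_tool_cam']).round(3))
E
```

```text
['MotionError', 'get_image', 'get_state', 'job_done']
[[-0.001  0.915  0.404]
 [ 0.002  0.404 -0.915]
 [-1.     0.    -0.002]]
jaw az -66.18026838720783
[[ 0.001 -0.259  0.966 -0.071]
 [-0.    -0.966 -0.259  0.067]
 [ 1.     0.    -0.001  0.001]
 [ 0.     0.     0.     1.   ]]
```

Request:
{"method": "play_rows", "body": {
  "commands": [
    [0.6, 0.015, 0.025, 0.028, 0, 0, -5],
    [0.6, 0.015, 0.025, 0.028, 0, 0, -5],
    [0.6, 0.02, 0.028, 0.022, 0, 0, -5],
    [0.6, 0.02, 0.028, 0.022, 0, 0, -5],
    [0.6, 0.02, 0.03, 0.015, 0, 0, -5]
  ]
}}

```text
clock: 0.57
eef_pos: [0.3295, -0.4115, 0.4105]
orientation: [1.258, 1.204, -1.239]
contact_force: [1.1, 0.1, 0.1]
width: 0.399
```

Request:
{"method": "play_rows", "body": {
  "commands": [
    [0.6, 0.02, 0.03, 0.01, 0, 0, -5],
    [0.6, 0.02, 0.03, 0.01, 0, 0, -5],
    [0.6, 0.02, 0.03, 0.005, 0, 0, -5],
    [0.6, 0.02, 0.03, 0.005, 0, 0, -5],
    [0.6, 0.02, 0.03, 0, 0, 0, -5]
  ]
}}

```text
clock: 0.98
eef_pos: [0.4323, -0.2537, 0.4463]
orientation: [1.591, 0.932, -1.562]
contact_force: [0.5, -0.4, 0.1]
width: 0.392
```

Request:
{"method": "play_rows", "body": {
  "commands": [
    [0.6, 0.02, 0.03, 0, 0, 0, -5],
    [0.6, 0.02, 0.03, 0, 0, 0, -5],
    [0.6, 0.02, 0.03, 0, 0, 0, -5],
    [0.6, 0.02, 0.02, 0, 0, 0, -5],
    [0.6, 0, 0, 0, 0, 0, 0]
  ]
}}

```text
clock: 1.4
eef_pos: [0.5172, -0.132, 0.4458]
orientation: [1.838, 0.666, -1.803]
contact_force: [0.7, -0.6, -1.2]
width: 0.404
```

```bash
python3 - <<'E'
from h import *
s=get_state(); M=R.from_rotvec(s['orientation']).as_matrix(); z=M[:,2]; print(s['clock'],s['eef_pos'],s['qpos'],s['width'],'jaw az',np.degrees(np.arctan2(z[1],z[0])),M[:,0]); im=snap('wrist','w1.png')
import pickle; pickle.dump((im,s),open('w1.pkl','wb'))
E
```

```text
1.4 [ 0.51721401 -0.13196699  0.4457618 ] [-0.32173804 -0.01749435  1.0857785   0.0184348   2.06280356  2.13341002] 0.40434705605173815 jaw az -140.16557812668094 [ 0.01503494  0.01211461 -0.99981358]
```

View pics/w1.png

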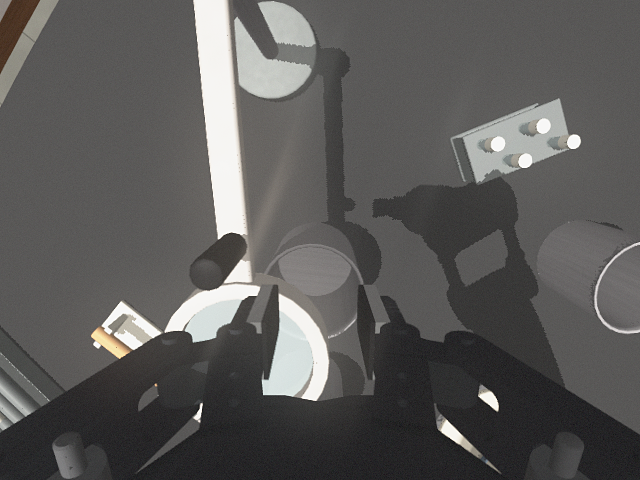

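The wrist view shows the grip's top at about (207,274) px and its base on the bar at about (236,243). It is ahead and to the left of the fingers.

```bash
python3 - <<'E'
from h import *
import pickle; im,s=pickle.load(open('w1.pkl','rb'))
print(onz(im,(207,274),.34,s),onz(im,(236,245),.281,s),'beaker rim mid',onz(im,(315,292),.13,s))
E
```

```text
[ 0.56630915 -0.09372637  0.34      ] [ 0.56527785 -0.09456339  0.281     ] beaker rim mid [ 0.46336847 -0.0514516   0.13      ]
```

Request:
{"method": "play_rows", "body": {
  "commands": [
    [0.6, 0.025, 0.02, 0, 0, 0, 0],
    [0.6, 0.022, 0.018, 0, 0, 0, 0],
    [0.6, 0, 0, 0, 0, 0, 0]
  ]
}}

```text
clock: 1.7
eef_pos: [0.5635, -0.0955, 0.4458]
orientation: [1.833, 0.667, -1.803]
contact_force: [1.2, 0.5, -0.8]
width: 0.402
```

```bash
cat > st.py <<'E'
from h import *
np.set_printoptions(precision=4,suppress=True)
s=get_state(); M=R.from_rotvec(s['orientation']).as_matrix(); z=M[:,2]; print(s['clock'],'tcp',s['eef_pos'],'grasp',s['eef_pos']+.054*M[:,0],'q',s['qpos'],s['width'],'jaw az',np.degrees(np.arctan2(z[1],z[0])),'x',M[:,0],'z',z,'F',s['contact_force'])
E
python3 st.py
```

```text
1.7 tcp [ 0.5635 -0.0955  0.4458] grasp [ 0.5642 -0.095   0.3918] q [-0.2334  0.0855  0.9802  0.0144  2.0654  2.2161] 0.4023703431749074 jaw az -139.951590202947 x [ 0.0131  0.0099 -0.9999] z [-0.7654 -0.6433 -0.0164] F [ 1.197   0.4889 -0.8024]
```

Request:
{"method": "play_rows", "body": {
  "commands": [
    [0.6, 0.002, 0.001, -0.03, 0, 0, 0],
    [0.6, 0, 0, -0.03, 0, 0, 0],
    [0.6, 0, 0, -0.014, 0, 0, 0],
    [0.6, 0, 0, 0, 0, 0, 0]
  ]
}}

```text
clock: 2.03
eef_pos: [0.5647, -0.0972, 0.37]
orientation: [1.831, 0.667, -1.799]
contact_force: [0.5, -0.4, 0.0]
width: 0.399
```

Request:
{"method": "play_rows", "body": {
  "commands": [
    [0.6, -0.0165, -0.017, 0, 0, 0, 7],
    [0.6, -0.014, -0.0185, 0, 0, 0, 7],
    [0.6, -0.012, -0.02, 0, 0, 0, 7],
    [0.6, -0.0095, -0.0215, 0, 0, 0, 7],
    [0.6, 0, 0, 0, 0, 0, 0]
  ]
}}

```text
clock: 2.45
eef_pos: [0.5095, -0.1778, 0.3716]
orientation: [1.487, 1.023, -1.457]
contact_force: [0.5, -0.2, 0.4]
width: 0.397
```

```bash
python3 st.py
```

```text
2.45 tcp [ 0.5095 -0.1778  0.3716] grasp [ 0.51   -0.177   0.3176] q [-0.4079 -0.0498  1.253   0.0193  1.9355  1.5316] 0.39743794155997714 jaw az -110.72898710201473 x [ 0.0098  0.0154 -0.9998] z [-0.3539 -0.9351 -0.0179] F [ 0.5066 -0.2164  0.4322]
```

Request:
{"method": "play_rows", "body": {
  "commands": [
    [0.6, -0.0055, -0.0225, 0, 0, 0, 7],
    [0.6, -0.003, -0.023, 0, 0, 0, 7],
    [0.6, 0, -0.0235, 0, 0, 0, 7],
    [0.6, 0.003, -0.023, 0, 0, 0, 7],
    [0.6, 0, 0, 0, 0, 0, 0]
  ]
}}

```text
clock: 2.87
eef_pos: [0.5018, -0.2726, 0.3772]
orientation: [1.128, 1.281, -1.092]
contact_force: [0.6, 0.3, -1.3]
width: 0.401
```

Request:
{"method": "play_rows", "body": {
  "commands": [
    [0.6, 0.005, -0.0225, 0, 0, 0, 7],
    [0.6, 0.008, -0.022, 0, 0, 0, 7],
    [0.6, 0.01, -0.021, 0, 0, 0, 7],
    [0.6, 0.005, -0.009, 0, 0, 0, 3],
    [0.6, 0, 0, 0, 0, 0, 0]
  ]
}}

```text
clock: 3.28
eef_pos: [0.5298, -0.3474, 0.3818]
orientation: [0.812, 1.436, -0.775]
contact_force: [0.6, -0.5, 0.5]
width: 0.401
```

```bash
python3 st.py; python3 - <<'E'
from h import *
s=snap('scene','s2.png');f=snap('top','t2.png')
cv2.imwrite('pics/t2s.png',cv2.hconcat([cv2.resize(f['frame'],(400,300)),cv2.resize(s['frame'],(400,300))])[:,:,::-1])
E
```

```text
3.2833 tcp [ 0.5298 -0.3474  0.3818] grasp [ 0.5297 -0.3459  0.3279] q [-0.6428  0.2307  0.9371  0.0224  1.9911  0.3825] 0.4009449575089104 jaw az -58.220254133201216 x [-0.0016  0.0268 -0.9996] z [ 0.5265 -0.8498 -0.0236] F [ 0.6337 -0.5316  0.5251]
```

View pics/t2s.png

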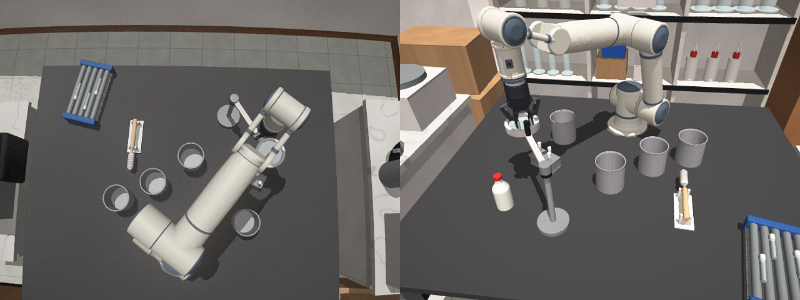

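The pictures show the lens now over the robot's right side, beyond the rack, and the target beaker open at top-view px (190,156), which is (304,250) at full size. Next I raise the tool and go to the brush.

Request:
{"method": "play_rows", "body": {
  "commands": [
    [0.6, 0, 0, 0.025, 0, 0, 0],
    [0.6, 0, 0, 0.025, 0, 0, 0],
    [0.4, 0, 0, 0.025, -1.5, 0, 0],
    [0.4, 0.003, 0.03, 0, 0, 0, -2],
    [0.4, 0.003, 0.04, 0, 0, 0, -2.4]
  ]
}}

```text
clock: 3.8
eef_pos: [0.5325, -0.2749, 0.4579]
orientation: [0.874, 1.396, -0.874]
contact_force: [1.5, 0.1, -0.0]
width: 0.596
```

Request:
{"method": "play_rows", "body": {
  "commands": [
    [0.3, 0.003, 0.041, 0, 0, 0, -2.4],
    [0.3, 0.003, 0.041, 0, 0, 0, -2.4],
    [0.3, 0.003, 0.041, 0, 0, 0, -2.4],
    [0.3, 0.003, 0.041, 0, 0, 0, -2.4],
    [0.3, 0.003, 0.041, 0, 0, 0, -2.4]
  ]
}}

```text
clock: 4.22
eef_pos: [0.5414, -0.0645, 0.4642]
orientation: [1.058, 1.299, -1.051]
contact_force: [0.2, 0.2, 0.4]
width: 0.7
```

Request:
{"method": "play_rows", "body": {
  "commands": [
    [0.3, 0.003, 0.041, -0.01, 0, 0, -2.4],
    [0.3, 0.003, 0.041, -0.01, 0, 0, -2.4],
    [0.3, 0.003, 0.041, -0.01, 0, 0, -2.4],
    [0.3, 0.003, 0.041, -0.01, 0, 0, -2.4],
    [0.3, 0.003, 0.041, -0.01, 0, 0, -2.4]
  ]
}}

```text
clock: 4.63
eef_pos: [0.5475, 0.1397, 0.4248]
orientation: [1.24, 1.183, -1.214]
contact_force: [0.4, 0.4, 0.7]
width: 0.705
```

```bash
python3 st.py
```

```text
4.6333 tcp [0.5475 0.1397 0.4248] grasp [0.5486 0.1397 0.3708] q [ 0.1907  0.0431  1.0634 -0.0028  2.0154  1.7875] 0.7051548248910877 jaw az -91.55865859877281 x [ 0.0197  0.0013 -0.9998] z [-0.0272 -0.9996 -0.0018] F [0.4329 0.3562 0.6513]
```

Request:
{"method": "play_rows", "body": {
  "commands": [
    [0.3, 0.008, 0.024, -0.03, 0, 0, 0],
    [0.3, 0.008, 0.024, -0.03, 0, 1, 0],
    [0.3, 0.008, 0.024, -0.03, 0, 0, 0],
    [0.3, 0.007, 0.024, -0.03, 0, 0, 0],
    [0.3, 0.004, 0.008, -0.03, 0, 0, 0]
  ]
}}

```text
clock: 5.05
eef_pos: [0.5747, 0.2593, 0.283]
orientation: [1.254, 1.184, -1.214]
contact_force: [0.2, -0.1, -0.1]
width: 0.701
```

Request:
{"method": "play_rows", "body": {
  "commands": [
    [0.3, 0, 0, 0, 0, 0, 0]
  ]
}}

```text
clock: 5.13
eef_pos: [0.5722, 0.2613, 0.2753]
orientation: [1.247, 1.189, -1.224]
contact_force: [-0.6, -0.9, -2.0]
width: 0.698
```

```bash
python3 st.py; python3 - <<'E'
from h import *
s=get_state();im=snap('wrist','w3.png')
import pickle; pickle.dump((im,s),open('w3.pkl','wb'))
E
```

```text
5.1333 tcp [0.5722 0.2613 0.2753] grasp [0.5729 0.2617 0.2213] q [0.373  0.1561 1.2109 0.0031 1.7611 1.9806] 0.6976057826904297 jaw az -92.07437796148723 x [ 0.0114  0.0077 -0.9999] z [-0.0362 -0.9993 -0.0082] F [-0.6186 -0.8978 -2.0182]
```

View pics/w3.png

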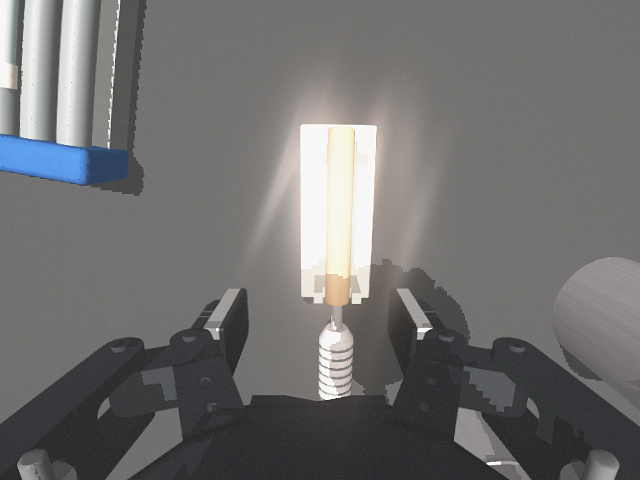

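The wrist view shows the handle along px (340,128) to (337,303), slightly right of the jaws' centre.

```bash
python3 - <<'E'
from h import *
import pickle; im,s=pickle.load(open('w3.pkl','rb'))
a=onz(im,(340.5,128),.052,s);b=onz(im,(337.5,303),.055,s);c=(a+b)/2
print(a,b,np.linalg.norm(a-b),'at180',b+(a-b)*70/150,np.degrees(np.arctan2(*(a-b)[1::-1])))
E
```

```text
[0.65715857 0.241501   0.052     ] [0.50808156 0.24744238 0.055     ] 0.14922550818780358 at180 [0.57765083 0.24466974 0.0536    ] -2.2822808434261344
```

Request:
{"method": "play_rows", "body": {
  "commands": [
    [0.3, 0.003, -0.01, -0.03, 0, 0, 0],
    [0.3, 0.002, -0.007, -0.035, 0, 0, 0],
    [0.3, 0, 0, -0.035, 0, 0, 0],
    [0.3, 0, 0, -0.03, 0, 0, 0],
    [0.3, 0, 0, 0, 0, 0, 0]
  ]
}}

```text
clock: 5.6
eef_pos: [0.5778, 0.2422, 0.1662]
orientation: [1.274, 1.172, -1.205]
contact_force: [-0.6, -0.5, -1.3]
width: 0.7
```

```bash
python3 st.py
```

```text
5.6 tcp [0.5778 0.2422 0.1662] grasp [0.5799 0.2431 0.1123] q [0.3415 0.1472 1.4142 0.0027 1.5373 1.9577] 0.6999265472769416 jaw az -92.58167383936483 x [ 0.0395  0.0169 -0.9991] z [-0.045  -0.9988 -0.0187] F [-0.5757 -0.5292 -1.2544]
```

Request:
{"method": "play_rows", "body": {
  "commands": [
    [0.3, -0.001, 0.002, -0.025, -1, 2.2, 0],
    [0.3, 0, 0, -0.02, 0, 0, 0],
    [0.3, 0, 0, -0.015, 0, 0, 0],
    [0.3, 0, 0, 0, 0, 0, 0]
  ]
}}

```text
clock: 5.93
eef_pos: [0.5805, 0.2432, 0.1221]
orientation: [1.261, 1.174, -1.233]
contact_force: [-0.8, -0.7, -0.5]
width: 0.699
```

```bash
python3 st.py
```

```text
5.9333 tcp [0.5805 0.2432 0.1221] grasp [0.5814 0.2434 0.0681] q [ 0.3433  0.1955  1.4396 -0.0016  1.4881  1.9676] 0.6990408214249848 jaw az -93.05340421105782 x [ 0.0179  0.0047 -0.9998] z [-0.0533 -0.9986 -0.0057] F [-0.7653 -0.7272 -0.4633]
```

Request:
{"method": "play_rows", "body": {
  "commands": [
    [0.3, -0.003, 0.001, -0.016, 0, 0.8, 0.8],
    [0.3, 0, 0, 0, 0, 0, 0],
    [0.6, 0, 0, 0, 0, 0, 0],
    [1, 0, 0, 0, 0, 0, 0],
    [1, 0, 0, 0, 0, 0, 0]
  ]
}}

```text
clock: 6.35
eef_pos: [0.5804, 0.2448, 0.1154]
orientation: [1.253, 1.186, -1.223]
contact_force: [0.2, 0.2, 0.5]
width: 0.283
```

Request:
{"method": "play_rows", "body": {
  "commands": [
    [1, 0, 0, 0, 0, 0, 0],
    [1, 0, 0, 0, 0, 0, 0],
    [1, 0, 0, 0, 0, 0, 0]
  ]
}}

```text
clock: 6.6
eef_pos: [0.5809, 0.2451, 0.1171]
orientation: [1.254, 1.185, -1.221]
contact_force: [0.3, 0.6, -1.1]
width: 0.232
```

```bash
python3 st.py
```

```text
6.6 tcp [0.5809 0.2451 0.1171] grasp [0.5818 0.2456 0.0632] q [0.3437 0.2006 1.4427 0.0037 1.4787 1.9541] 0.2321904510733502 jaw az -92.28459682438978 x [ 0.0172  0.0101 -0.9998] z [-0.0399 -0.9991 -0.0108] F [ 0.2768  0.6427 -1.1089]
```

The width of 0.232 (19.7 mm) is under the 22 mm handle, so the pads caught it above its middle. I open, go 11 mm lower and grip again.

Request:
{"method": "play_rows", "body": {
  "commands": [
    [0.4, 0, 0, 0, 0, 0, 0],
    [0.4, 0, 0, 0, 0, 0, 0],
    [0.4, -0.003, 0, -0.012, 0, 0, 0],
    [0.4, 0, 0, -0.004, 0, 0, 0],
    [0.4, 0, 0, -0.002, 0, 0, 0]
  ]
}}

```text
clock: 7.02
eef_pos: [0.578, 0.2453, 0.0986]
orientation: [1.256, 1.184, -1.219]
contact_force: [-0.7, -0.4, 0.1]
width: 0.601
```

```bash
python3 st.py
```

```text
7.0167 tcp [0.578  0.2453 0.0986] grasp [0.579  0.2459 0.0446] q [0.3456 0.2054 1.4712 0.0037 1.4435 1.9558] 0.6014643150115313 jaw az -92.28077566838887 x [ 0.019   0.0108 -0.9998] z [-0.0398 -0.9991 -0.0115] F [-0.7376 -0.3754  0.0892]
```

Request:
{"method": "play_rows", "body": {
  "commands": [
    [0.4, 0, 0, 0.005, 0, 0, 0],
    [0.6, 0, 0, 0, 0, 0, 0],
    [0.9, 0, 0, 0, 0, 0, 0],
    [1, 0, 0, 0, 0, 0, 0],
    [1, 0, 0, 0, 0, 0, 0]
  ]
}}

```text
clock: 7.43
eef_pos: [0.5772, 0.2451, 0.1022]
orientation: [1.253, 1.186, -1.222]
contact_force: [-0.2, -0.4, -1.3]
width: 0.241
```

Request:
{"method": "play_rows", "body": {
  "commands": [
    [1, 0, 0, 0, 0, 0, 0],
    [1, 0, 0, 0, 0, 0, 0]
  ]
}}

```text
clock: 7.6
eef_pos: [0.5773, 0.2451, 0.1023]
orientation: [1.254, 1.186, -1.222]
contact_force: [-0.0, 0.4, -1.8]
width: 0.243
```

```bash
python3 st.py
```

```text
7.6 tcp [0.5773 0.2451 0.1023] grasp [0.5781 0.2456 0.0483] q [0.3457 0.2027 1.4674 0.0037 1.4528 1.9559] 0.24300587157053474 jaw az -92.2780734185493 x [ 0.0163  0.0098 -0.9998] z [-0.0397 -0.9992 -0.0105] F [-0.0026  0.3593 -1.7841]
```

Request:
{"method": "play_rows", "body": {
  "commands": [
    [1, 0, 0, 0.02, 0, 0, 0],
    [1, 0, 0, 0.035, 0, 0, 0],
    [1, 0, 0, 0.04, 0, 0, 0],
    [1, 0, 0, 0.04, 0, 0, 0],
    [1, 0, 0, 0.04, 0, 0, 0]
  ]
}}

```text
clock: 8.02
eef_pos: [0.5711, 0.2427, 0.2668]
orientation: [1.234, 1.197, -1.246]
contact_force: [1.2, 0.9, -0.8]
width: 0.239
```

Request:
{"method": "play_rows", "body": {
  "commands": [
    [1, 0, -0.01, 0.03, 0, 0, 0],
    [1, 0, -0.03, 0.01, -0.2, -6, 0],
    [1, 0, -0.03, 0.01, -0.2, -6, 0],
    [1, 0, -0.03, 0, -0.2, -6, 0],
    [1, 0, -0.03, 0, -0.2, -6, 0]
  ]
}}

```text
clock: 8.43
eef_pos: [0.5755, 0.1145, 0.3306]
orientation: [1.405, 0.865, -0.904]
contact_force: [0.2, -0.3, -1.7]
width: 0.24
```

```bash
python3 st.py
```

```text
8.4333 tcp [0.5755 0.1145 0.3306] grasp [0.5983 0.114  0.2817] q [ 0.1763 -0.2399  1.5425 -0.0841  1.411   1.774 ] 0.2395092624274185 jaw az -91.75460822188559 x [ 0.4222 -0.0091 -0.9065] z [-0.0306 -0.9995 -0.0043] F [ 0.2457 -0.3316 -1.7008]
```

Request:
{"method": "play_rows", "body": {
  "commands": [
    [1, 0, -0.032, 0, -0.2, -6.2, 0],
    [1, 0, -0.032, 0, -0.2, -6.2, 0],
    [1, 0, -0.032, 0, -0.2, -6.2, 0],
    [1, 0, -0.032, 0, -0.2, -6.2, 0],
    [1, -0.005, -0.025, 0, -0.2, -6, 0]
  ]
}}

```text
clock: 8.85
eef_pos: [0.5684, -0.0445, 0.3368]
orientation: [1.53, 0.415, -0.463]
contact_force: [0.1, 0.5, -1.0]
width: 0.237
```

Request:
{"method": "play_rows", "body": {
  "commands": [
    [1, 0, 0, 0, 0, 0, 0]
  ]
}}

```text
clock: 8.93
eef_pos: [0.5661, -0.0485, 0.3306]
orientation: [1.531, 0.413, -0.47]
contact_force: [-0.5, -0.3, -4.3]
width: 0.237
```

```bash
python3 st.py;python3 - <<'E'
from h import *
s=snap('scene','s4.png')
s=snap('top','t4.png')
E
```

```text
8.9333 tcp [ 0.5661 -0.0485  0.3306] grasp [ 0.6117 -0.0503  0.3017] q [-0.216  -0.6527  2.0155  0.2114  0.7896  1.3198] 0.23695029769200746 jaw az -92.05459381337246 x [ 0.8449 -0.0329 -0.534 ] z [-0.0359 -0.9993  0.0048] F [-0.5176 -0.2948 -4.3023]
```

View pics/s4.png

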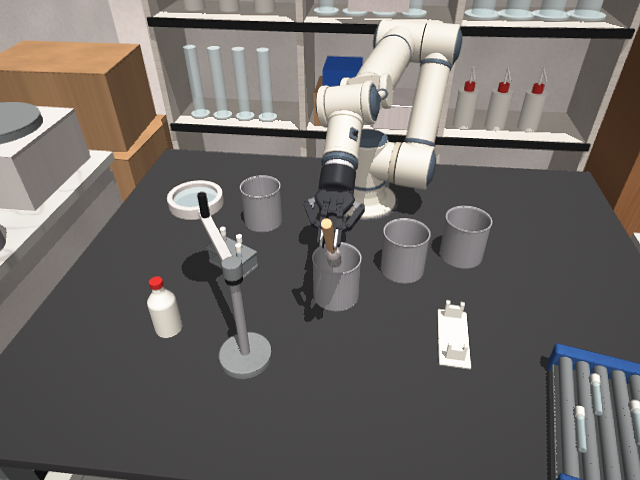

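The scene view shows the brush held above the target beaker, with the handle end at (327,224) px and bristles toward the beaker mouth at (336,258). The joints are folding, so I fit the arm's planar geometry from the recorded poses to check that the release pose is reachable.

```bash
cat > kin.py <<'E'
import numpy as np
from scipy.optimize import least_squares,fsolve
D=np.array([[.0918,1.2319,1.8198,.2423,-.5487,.3027],[-.0175,1.0858,2.0628,.5172,-.132,.4458],[.0855,.9802,2.0654,.5635,-.0955,.4458],[-.0498,1.253,1.9355,.5095,-.1778,.3716],[.2307,.9371,1.9911,.5298,-.3474,.3818],[.1561,1.2109,1.7611,.5722,.2613,.2753],[.2054,1.4712,1.4435,.578,.2453,.0986],[-.2399,1.5425,1.411,.5755,.1145,.3306],[-.6527,2.0155,.7896,.5661,-.0485,.3306]])
r=np.hypot(D[:,3],D[:,4])
def fk(p,q2,q3,q5):
    h,L1,L2,e,Lt,a=p[0],p[1],p[2],p[3],p[4],p[5]
    A=q2;B=q2+q3;C=q2+q3+q5
    # elbow offset e perpendicular to forearm
    return (a+L1*np.sin(A)+L2*np.sin(B)+e*np.cos(B)+Lt*np.sin(C),
            h+L1*np.cos(A)+L2*np.cos(B)-e*np.sin(B)+Lt*np.cos(C))
f=lambda p:np.r_[np.subtract(fk(p,*D[:,:3].T),(r,D[:,5]))].ravel()
s=least_squares(f,[.3,.4,.4,.0,.2,0.]);p=s.x
if __name__=='__main__':
    print(p.round(3),'res mm',(1000*s.fun).round(1))
    for x,z in((.57,.33),(.52,.26),(.4755,.188),(.4755,.25)):
      for th in(20,34,45,60):   # brush lean from vertical; tool pitch C=pi-(90-th)
        C=np.pi-np.radians(90-th)
        sol=fsolve(lambda v:np.subtract(fk(p,v[0],v[1],C-v[0]-v[1]),(x,z)),[-.5,2.])
        print(x,z,th,sol.round(2),'q5',round(C-sol.sum(),2),'err',np.abs(np.subtract(fk(p,*sol,C-sol.sum()),(x,z))).max().round(4))
E
python3 kin.py
```

```text
[0.162 0.378 0.557 0.099 0.276 0.001] res mm [-0.3 -0.6  0.  -1.2  0.3  0.  -0.4  2.4 -0.4  0.3  0.1  0.2  0.1  0.
  0.3  0.5 -0.  -1.4]
0.57 0.33 20 [-0.74  2.17] q5 0.5 err 0.0
0.57 0.33 34 [-0.64  2.  ] q5 0.8 err 0.0
0.57 0.33 45 [-0.53  1.86] q5 1.03 err 0.0
0.57 0.33 60 [-0.36  1.66] q5 1.32 err 0.0
0.52 0.26 20 [-0.94  2.39] q5 0.47 err 0.0
0.52 0.26 34 [-0.82  2.22] q5 0.76 err 0.0
0.52 0.26 45 [-0.7   2.09] q5 0.97 err 0.0
0.52 0.26 60 [-0.51  1.89] q5 1.24 err 0.0
0.4755 0.188 20 [-1.19  2.62] q5 0.49 err 0.0
0.4755 0.188 34 [-1.01  2.44] q5 0.73 err 0.0
0.4755 0.188 45 [-0.86  2.3 ] q5 0.91 err 0.0
0.4755 0.188 60 [-0.65  2.11] q5 1.16 err 0.0
0.4755 0.25 20 [-1.18  2.51] q5 0.59 err 0.0
0.4755 0.25 34 [-1.    2.33] q5 0.84 err 0.0
0.4755 0.25 45 [-0.86  2.19] q5 1.02 err 0.0
0.4755 0.25 60 [-0.65  2.  ] q5 1.27 err 0.0
```

```bash
cat > ik.py <<'E'
from kin import p
from h import *
from scipy.optimize import least_squares
lo=np.array([-2.87,-.86,.17,-1.51,.06,-2.65]);hi=np.array([2.87,2.18,2.46,4.65,2.69,2.65])
h,L1,L2,e,Lt,a=p
def FK(q):
    A=R.from_euler('ZY',[q[0],q[1]]);B=R.from_euler('ZY',[q[0],q[1]+q[2]])
    E=B*R.from_euler('ZYZ',[q[3],q[4],q[5]])
    W=np.array([0,0,h])+A.apply([0,0,L1])+B.apply([e,0,L2])
    M=E.as_matrix(); X=M[:,2]; Z=-M[:,0]
    return W+Lt*X, np.stack([X,np.cross(Z,X),Z],1)
def IK(pos,M,q0):
    def f(q):
        P,N=FK(q); return np.r_[(P-pos)*5,(N-M).ravel()]
    s=least_squares(f,np.clip(q0,lo+.01,hi-.01),bounds=(lo,hi)); return s.x,np.abs(s.fun).max()
def tool(psi,th):  # brush leans th toward heading psi, tool x perpendicular; th=90 => tool straight down
    b=R.from_euler('ZY',[psi,-(90-th)],degrees=True)
    return b.as_matrix()@np.array([[0,1,0],[0,0,-1],[-1,0,0]],float)
E
python3 - <<'E'
from ik import *
np.set_printoptions(precision=3,suppress=True)
s=get_state();P,N=FK(s['qpos']);print(P-s['eef_pos'],np.abs(N-R.from_rotvec(s['orientation']).as_matrix()).max())
print(tool(-2,33),R.from_rotvec(s['orientation']).as_matrix())
q0=s['qpos']
for psi in(-45,-60,-75):
  u=np.array([np.cos(np.radians(psi)),np.sin(np.radians(psi)),0]);b=np.array([.461,-.0485,0]);q=q0
  for nm,off,z,th in(('hov',.11,.33,34),('mid',.06,.26,34),('rel',.0145,.188,34),('regr',.086,.235,90),('up',.0,.285,90),('upS',.0,.35,90),('upT',-.02,.28,65)):
    q,er=IK(b+off*u+[0,0,z],tool(psi,th),q); print(psi,nm,q,round(er,4))
E
```

```text
[-0.004 -0.033  0.003] 4.440892098500626e-16
[[ 0.838  0.544 -0.035]
 [-0.029 -0.019 -0.999]
 [-0.545  0.839  0.   ]] [[ 0.845  0.534 -0.033]
 [-0.03  -0.015 -0.999]
 [-0.534  0.846  0.003]]
-45 hov [ 0.094 -0.519  1.925 -0.785  1.127  2.571] 0.0
-45 mid [ 0.174 -0.622  2.1   -0.813  1.127  2.65 ] 0.0309
-45 rel [ 0.216 -0.736  2.266 -0.78   1.1    2.65 ] 0.0863
-45 regr [-0.206 -0.086  1.53  -0.     1.697  2.15 ] 0.0
-45 up [-0.105 -0.272  1.606 -0.     1.808  2.251] 0.0
-45 upS [-0.105 -0.252  1.473  0.     1.92   2.251] 0.0
-45 upT [ 0.131 -0.548  1.863 -0.342  1.551  2.446] 0.0
-60 hov [ 0.083 -0.468  1.857 -0.823  1.309  2.65 ] 0.0784
-60 mid [ 0.135 -0.561  2.011 -0.784  1.285  2.65 ] 0.1522
-60 rel [ 0.173 -0.647  2.162 -0.734  1.236  2.65 ] 0.2145
-60 regr [-0.239 -0.124  1.566  0.     1.7    2.379] 0.0
-60 up [-0.105 -0.272  1.606  0.     1.808  2.513] 0.0
-60 upS [-0.105 -0.252  1.473 -0.     1.92   2.513] 0.0
-60 upT [ 0.137 -0.464  1.797 -0.375  1.627  2.65 ] 0.0444
-75 hov [ 0.047 -0.421  1.781 -0.823  1.486  2.65 ] 0.2004
-75 mid [ 0.097 -0.486  1.916 -0.77   1.449  2.65 ] 0.2835
-75 rel [ 0.128 -0.539  2.046 -0.701  1.38   2.65 ] 0.353
-75 regr [-0.266 -0.172  1.609  0.     1.705  2.614] 0.0
-75 up [-0.154 -0.274  1.608  0.03   1.806  2.65 ] 0.0796
-75 upS [-0.15  -0.254  1.475  0.022  1.919  2.65 ] 0.0836
-75 upT [ 0.047 -0.397  1.725 -0.323  1.687  2.65 ] 0.205
```

```bash
cat > kin2.py <<'E'
from h import *
from scipy.optimize import least_squares
Q=np.array([[-1.21169,.0918,1.2319,0,1.8198,-.0567],[-.3217,-.0175,1.0858,.0184,2.0628,2.1334],[-.2334,.0855,.9802,.0144,2.0654,2.2161],[-.4079,-.0498,1.253,.0193,1.9355,1.5316],[-.6428,.2307,.9371,.0224,1.9911,.3825],[.1907,.0431,1.0634,-.0028,2.0154,1.7875],[.373,.1561,1.2109,.0031,1.7611,1.9806],[.3456,.2054,1.4712,.0037,1.4435,1.9558],[.1763,-.2399,1.5425,-.0841,1.411,1.774],[-.216,-.6527,2.0155,.2114,.7896,1.3198]])
T=np.array([[.2423,-.5487,.3027],[.5172,-.132,.4458],[.5635,-.0955,.4458],[.5095,-.1778,.3716],[.5298,-.3474,.3818],[.5475,.1397,.4248],[.5722,.2613,.2753],[.578,.2453,.0986],[.5755,.1145,.3306],[.5661,-.0485,.3306]])
def FKp(p,q):
    h,L1,L2,e,Lt,a,e2,e3=p
    A=R.from_euler('ZY',[q[0],q[1]]);B=R.from_euler('ZY',[q[0],q[1]+q[2]])
    C4=B*R.from_euler('Z',q[3]);C5=C4*R.from_euler('Y',q[4]);E=C5*R.from_euler('Z',q[5])
    P=np.array([0,0,h])+A.apply([a,0,L1])+B.apply([e,0,L2])+C4.apply([e2,0,0])+C5.apply([e3,0,Lt])
    M=E.as_matrix();X=M[:,2];Z=-M[:,0]
    return P,np.stack([X,np.cross(Z,X),Z],1)
sol=least_squares(lambda p:np.r_[np.ravel([FKp(p,q)[0]-t for q,t in zip(Q,T)]),1e-4*p],[.2,.38,.4,.05,.2,0,.05,.05])
p=sol.x
if __name__=='__main__': print(p.round(4),(1e3*sol.fun[:-8]).reshape(-1,3).round(1))
E
python3 kin2.py
sed -i 's/^from kin import p/from kin2 import p,FKp/; s/^h,L1.*$//' ik.py
python3 - <<'E'
s=open('ik.py').read()
i=s.index('def FK(q)');j=s.index('def IK')
open('ik.py','w').write(s[:i]+'FK=lambda q:FKp(p,q)\n'+s[j:])
E
cat > plan.py <<'E'
from ik import *
np.set_printoptions(precision=3,suppress=True)
q0=get_state()['qpos']
for psi in(0,20,35,50):
  u=np.array([np.cos(np.radians(psi)),np.sin(np.radians(psi)),0]);b=np.array([.461,-.0485,0]);q=q0
  for nm,off,z,th in(('hov',.11,.33,34),('mid',.06,.26,34),('rel',.0145,.188,34),('regr',.086,.235,90),('up',.0,.285,90),('upS',.0,.35,90),('upT',-.02,.28,65)):
    q,er=IK(b+off*u+[0,0,z],tool(psi,th),q); print(psi,nm,q,round(er,4))
E
python3 plan.py
```

```text
[ 0.155   0.3602  0.5623 -0.0495  0.2583 -0.0084  0.1435 -0.007 ] [[-31.6 -12.5  -0.3]
 [ -9.3 -30.   -0.6]
 [ -8.  -31.    0.4]
 [-10.9 -29.5  -1.2]
 [-19.7 -23.9   1.4]
 [  6.6 -33.8  -0. ]
 [ 12.1 -31.3   0.3]
 [ 11.5 -31.5  -0.3]
 [  7.9 -44.5  -0.2]
 [ -2.3  -6.    0.5]]
0 hov [-0.238 -0.615  1.986  0.269  0.825  1.251] 0.0
0 mid [-0.318 -0.809  2.228  0.369  0.804  1.127] 0.0
0 rel [-0.33  -0.86   2.366  0.371  0.767  1.096] 0.1232
0 regr [-0.088 -0.053  1.495 -0.     1.7    1.482] 0.0
0 up [-0.105 -0.292  1.617 -0.     1.817  1.466] 0.0
0 upS [-0.105 -0.267  1.482 -0.     1.927  1.466] 0.0
0 upT [-0.177 -0.688  1.947  0.075  1.452  1.401] 0.0
20 hov [-0.495 -0.601  2.036  0.778  1.082  0.576] 0.0
20 mid [-0.639 -0.767  2.272  0.866  1.139  0.41 ] 0.0
20 rel [-0.782 -0.86   2.455  0.928  1.216  0.24 ] 0.0407
20 regr [-0.035 -0.073  1.514  0.     1.701  1.187] 0.0
20 up [-0.105 -0.292  1.617 -0.     1.817  1.117] 0.0
20 upS [-0.105 -0.267  1.482 -0.     1.927  1.117] 0.0
20 upT [-0.382 -0.639  1.926  0.286  1.522  0.874] 0.0
35 hov [-0.573 -0.551  2.028  0.919  1.309  0.303] 0.0
35 mid [-0.717 -0.658  2.227  0.963  1.371  0.14 ] 0.0
35 rel [-0.859 -0.727  2.398  0.984  1.431 -0.027] 0.0
35 regr [ 0.002 -0.103  1.541 -0.     1.703  0.961] 0.0
35 up [-0.105 -0.292  1.617 -0.     1.817  0.855] 0.0
35 upS [-0.105 -0.267  1.482  0.     1.927  0.855] 0.0
35 upT [-0.476 -0.567  1.887  0.384  1.605  0.539] 0.0
50 hov [-0.604 -0.478  1.988  0.972  1.527  0.103] 0.0
50 mid [-0.735 -0.522  2.142  0.976  1.574 -0.061] 0.0
50 rel [-0.852 -0.513  2.26   0.961  1.598 -0.232] 0.0
50 regr [ 0.034 -0.145  1.58  -0.     1.707  0.732] 0.0
50 up [-0.105 -0.292  1.617 -0.     1.817  0.593] 0.0
50 upS [-0.105 -0.267  1.482  0.     1.927  0.593] 0.0
50 upT [-0.522 -0.475  1.829  0.433  1.694  0.251] 0.0
```

```bash
sed -i 's/h,L1,L2,e,Lt,a,e2,e3=p/h,L1,L2,e,Lt,a,e2,e3,d1,d2=p/; s/A.apply(\[a,0,L1\])/A.apply([a,d1,L1])/; s/C4.apply(\[e2,0,0\])/C4.apply([e2,d2,0])/; s/,.05,.05\])/,.05,.05,0,0])/; s/fun\[:-8\]/fun[:-10]/' kin2.py; python3 kin2.py; sed -i 's/(0,20,35,50)/(45,60)/' plan.py; python3 plan.py
```

```text
[ 1.572e-01  3.727e-01  5.585e-01  9.710e-02  2.681e-01  2.000e-04
 -2.000e-04  2.000e-04  3.370e-02  3.000e-04] [[ 0.  -0.   0.1]
 [ 0.   0.1 -0. ]
 [-0.   0.   0. ]
 [-0.  -0.  -0. ]
 [-0.  -0.  -0. ]
 [ 0.1 -0.   0. ]
 [ 0.   0.   0. ]
 [-0.   0.  -0. ]
 [ 0.   0.   0. ]
 [-0.   0.   0. ]]
45 hov [-0.407 -0.461  1.879  0.91   1.351  0.344] 0.0
45 mid [-0.529 -0.506  2.035  0.955  1.383  0.181] 0.0
45 rel [-0.648 -0.502  2.162  0.983  1.407  0.003] 0.0
45 regr [-0.042 -0.122  1.564  0.     1.7    0.744] 0.0
45 up [-0.178 -0.281  1.613 -0.     1.809  0.607] 0.0
45 upS [-0.178 -0.259  1.48   0.     1.921  0.607] 0.0
45 upT [-0.458 -0.484  1.82   0.413  1.65   0.394] 0.0
60 hov [-0.424 -0.377  1.819  0.97   1.561  0.163] 0.0
60 mid [-0.541 -0.373  1.94   0.977  1.588 -0.006] 0.0
60 rel [-0.649 -0.32   2.029  0.966  1.596 -0.185] 0.0
60 regr [-0.016 -0.17   1.606  0.     1.705  0.508] 0.0
60 up [-0.178 -0.281  1.613 -0.     1.809  0.345] 0.0
60 upS [-0.178 -0.259  1.48   0.     1.921  0.345] 0.0
60 upT [-0.473 -0.387  1.75   0.442  1.738  0.134] 0.0
```

```bash
cat > go.py <<'E'
import sys
from ik import *
np.set_printoptions(precision=4,suppress=True)
psi,off,z,th=map(float,sys.argv[1:5])
u=np.array([np.cos(np.radians(psi)),np.sin(np.radians(psi)),0])
b=np.array([.461,-.0485,0])
s=get_state();M=R.from_rotvec(s['orientation']).as_matrix()
tM=tool(psi,th);tp=b+off*u+[0,0,z]
dr=np.degrees(R.from_matrix(tM@M.T).as_rotvec());n=int(sys.argv[5]) if len(sys.argv)>5 else 1
print('tcp',s['eef_pos'],'lean',90-np.degrees(np.arctan2(np.hypot(*M[:2,0]),-M[2,0])),'head',np.degrees(np.arctan2(M[1,0],M[0,0])),'F',s['contact_force'],'w',s['width'],s['clock'])
print('d',tp-s['eef_pos'],'rot',dr,'per row',(tp-s['eef_pos'])/n,dr/n,'IK',IK(tp,tM,s['qpos']))
E
python3 go.py 45 .098 .345 34 8
```

```text
tcp [ 0.5674 -0.0458  0.3352] lean 32.27231769897431 head -2.0320837874733875 F [ 0.5092 -0.5602 -1.2578] w 0.23736286237211704 9.0333
d [-0.0371  0.0666  0.0098] rot [-0.468   1.7254 46.9037] per row [-0.0046  0.0083  0.0012] [-0.0585  0.2157  5.863 ] IK (array([-0.4356, -0.4765,  1.8642,  0.9131,  1.3923,  0.3521]), np.float64(1.9682866447823244e-11))
```

Request:
{"method": "play_rows", "body": {
  "commands": [
    [1, -0.004, 0.008, 0.005, 0, 0, 5],
    [1, -0.005, 0.008, 0.004, 0, 0, 6],
    [1, -0.005, 0.008, 0.002, 0, 0, 6],
    [1, -0.005, 0.008, 0, 0, 0, 6],
    [1, -0.005, 0.008, 0, 0, 0, 6]
  ]
}}

```text
clock: 9.45
eef_pos: [0.5437, 0.0039, 0.3562]
orientation: [1.344, 0.795, -0.041]
contact_force: [-0.2, -0.6, -2.0]
width: 0.235
```

Request:
{"method": "play_rows", "body": {
  "commands": [
    [1, -0.005, 0.008, 0, 0, 0.5, 6],
    [1, -0.005, 0.008, 0, 0, 0.5, 6],
    [1, -0.004, 0.007, 0, 0, 0.5, 5],
    [1, 0, 0, 0, 0, 0, 0]
  ]
}}

```text
clock: 9.78
eef_pos: [0.5302, 0.0328, 0.3639]
orientation: [1.197, 1.029, 0.2]
contact_force: [0.6, -0.2, -1.4]
width: 0.242
```

```bash
python3 go.py 45 .098 .345 34 2
```

```text
tcp [0.5302 0.0328 0.3639] lean 33.37646055380774 head 48.1426713820807 F [ 0.5971 -0.2391 -1.355 ] w 0.24232733071423024 9.7833
d [ 0.0001 -0.012  -0.0189] rot [-0.6179  0.2544 -2.9826] per row [ 0.     -0.006  -0.0095] [-0.309   0.1272 -1.4913] IK (array([-0.4356, -0.4765,  1.8642,  0.9131,  1.3923,  0.3521]), np.float64(6.106226635438361e-15))
```

Request:
{"method": "play_rows", "body": {
  "commands": [
    [1, 0, -0.012, -0.018, -0.6, 0.2, -3],
    [1, 0, 0, 0, 0, 0, 0]
  ]
}}

```text
clock: 9.95
eef_pos: [0.5322, 0.0218, 0.348]
orientation: [1.212, 1.0, 0.149]
contact_force: [-0.6, -0.6, -2.3]
width: 0.237
```

```bash
python3 go.py 45 .025 .228 34 5; python3 - <<'E'
from h import *
s=snap('scene','s5.png');f=snap('top','t5.png')
cv2.imwrite('pics/c5.png',cv2.hconcat([cv2.resize(f['frame'][180:310,220:370],(400,346)),cv2.resize(s['frame'][170:330,240:425],(400,346))])[:,:,::-1])
E
```

```text
tcp [0.5322 0.0218 0.348 ] lean 34.10883055575699 head 44.894559942654 F [-0.5539 -0.6271 -2.3208] w 0.2366961926800093 9.95
d [-0.0535 -0.0527 -0.12  ] rot [ 0.1333 -0.0207  0.0515] per row [-0.0107 -0.0105 -0.024 ] [ 0.0267 -0.0041  0.0103] IK (array([-0.6199, -0.5245,  2.1046,  0.9721,  1.4286,  0.0854]), np.float64(2.220446049250313e-15))
```

View pics/c5.png

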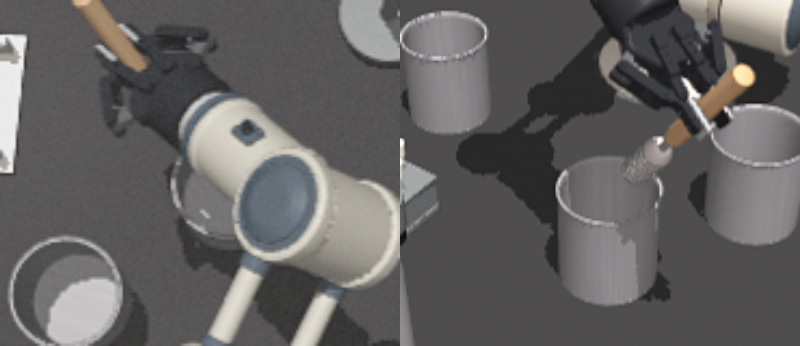

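The crops show the brush held over the target beaker, handle end at scene px (399,205) and tip behind the rim. I check that its lean matches the assumed grasp.

```bash
python3 - <<'E'
from h import *
s=get_state();im=get_image('scene')
M=R.from_rotvec(s['orientation']).as_matrix();g=s['eef_pos']+.050*M[:,0]
ax=M[:,1]
print('axis',ax,'grasp',g)
for d in(.08,-.07,-.09,-.095,-.18): print(d,g+d*ax,proj(im,g+d*ax))
E
```

```text
axis [0.38921632 0.39720862 0.83110527] grasp [0.56156669 0.05233168 0.32439898]
0.08 [0.59270399 0.08410837 0.3908874 ] [399.77696241 201.52751752]
-0.07 [0.53432154 0.02452707 0.26622161] [366.73876409 232.52831681]
-0.09 [0.52653722 0.0165829  0.24959951] [362.93064177 236.1033243 ]
-0.095 [0.52459114 0.01459686 0.24544398] [361.99745632 236.97943923]
-0.18 [ 0.49150775 -0.01916588  0.17480003] [347.19106515 250.88319852]
```

Request:
{"method": "play_rows", "body": {
  "commands": [
    [1, -0.0105, -0.0105, -0.022, 0, 0, 0],
    [1, -0.0105, -0.0105, -0.022, 0, 0, 0],
    [1, -0.0105, -0.0105, -0.022, 0, 0, 0],
    [1, 0, 0, 0, 0, 0, 0]
  ]
}}

```text
clock: 10.43
eef_pos: [0.5002, -0.0061, 0.2918]
orientation: [1.202, 0.992, 0.165]
contact_force: [-0.5, -1.3, -1.7]
width: 0.24
```

```bash
python3 go.py 45 .025 .228 34 2; python3 - <<'E'
from h import *
s=snap('scene','s6.png')
cv2.imwrite('pics/c6.png',cv2.resize(s['frame'][170:330,240:425],(740,600))[:,:,::-1])
E
```

```text
tcp [ 0.5002 -0.0061  0.2918] lean 33.52720314451931 head 44.94473603966048 F [-0.4554 -1.2787 -1.6762] w 0.24029074919628296 10.4333
d [-0.0215 -0.0247 -0.0638] rot [ 0.269   0.9371 -0.5147] per row [-0.0108 -0.0123 -0.0319] [ 0.1345  0.4685 -0.2574] IK (array([-0.6199, -0.5245,  2.1046,  0.9721,  1.4286,  0.0854]), np.float64(8.215650382226158e-14))
```

View pics/c6.png

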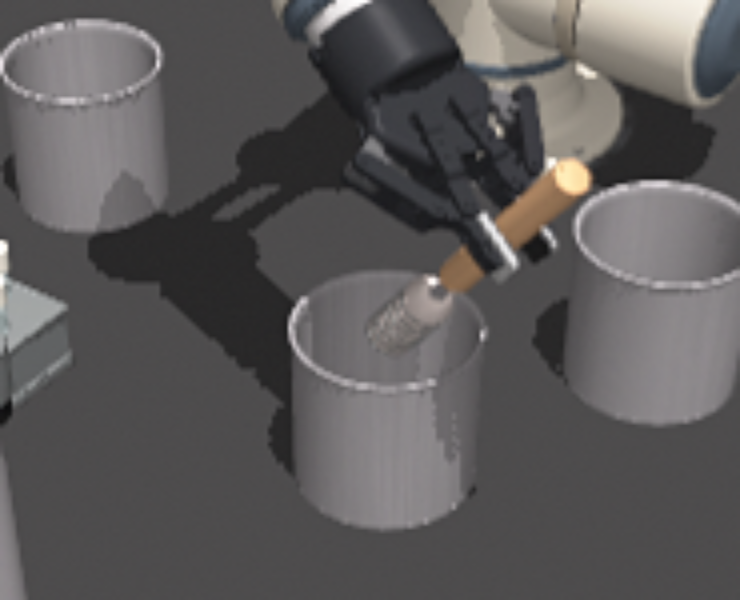

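The crop (9th picture) shows the bristle head, its end at about (385,340), entering the mouth of the target beaker without touching the rim.

Request:
{"method": "play_rows", "body": {
  "commands": [
    [1, -0.008, -0.009, -0.022, 0, 0, 0],
    [1, -0.007, -0.008, -0.022, 0, 0.5, 0],
    [1, -0.006, -0.007, -0.019, 0, 0, 0],
    [1, 0, 0, 0, 0, 0, 0]
  ]
}}

```text
clock: 10.82
eef_pos: [0.4829, -0.0287, 0.2423]
orientation: [1.196, 0.983, 0.169]
contact_force: [-0.8, -0.0, -3.0]
width: 0.239
```

```bash
python3 go.py 45 .0145 .191 34 3
```

```text
tcp [ 0.4829 -0.0287  0.2423] lean 33.30500302665677 head 44.611746407448166 F [-0.7949 -0.035  -2.9777] w 0.23857699449197864 10.8167
d [-0.0116 -0.0096 -0.0513] rot [ 0.5314  1.5073 -0.5699] per row [-0.0039 -0.0032 -0.0171] [ 0.1771  0.5024 -0.19  ] IK (array([-0.648 , -0.5046,  2.1582,  0.9824,  1.4108,  0.0079]), np.float64(9.71445146547012e-16))
```

Request:
{"method": "play_rows", "body": {
  "commands": [
    [1, -0.004, -0.003, -0.017, 0, 0.5, 0],
    [1, -0.004, -0.003, -0.017, 0, 0.5, 0],
    [1, 0, 0, 0, 0, 0, 0]
  ]
}}

```text
clock: 11.07
eef_pos: [0.4776, -0.0343, 0.2153]
orientation: [1.195, 0.991, 0.163]
contact_force: [-0.6, -0.6, -0.9]
width: 0.238
```

Request:
{"method": "play_rows", "body": {
  "commands": [
    [1, -0.002, -0.002, -0.008, 0, 0.3, 0],
    [1, 0, 0, 0, 0, 0, 0]
  ]
}}

```text
clock: 11.23
eef_pos: [0.4768, -0.036, 0.2098]
orientation: [1.194, 0.994, 0.161]
contact_force: [0.0, 0.3, -1.9]
width: 0.239
```

```bash
python3 go.py 45 .0145 .188 34 3
```

```text
tcp [ 0.4768 -0.036   0.2098] lean 33.911339179319924 head 44.848031799861275 F [ 0.0045  0.3055 -1.8799] w 0.23869496255741732 11.2333
d [-0.0055 -0.0023 -0.0218] rot [ 0.7379  0.8612 -0.6094] per row [-0.0018 -0.0008 -0.0073] [ 0.246   0.2871 -0.2031] IK (array([-0.648 , -0.5018,  2.1617,  0.9833,  1.4072,  0.0025]), np.float64(2.6384450180216845e-12))
```

Request:
{"method": "play_rows", "body": {
  "commands": [
    [1, -0.002, -0.001, -0.008, 0, 0, 0],
    [1, -0.002, -0.001, -0.006, 0, 0, 0],
    [1, 0, 0, 0, 0, 0, 0]
  ]
}}

```text
clock: 11.48
eef_pos: [0.4736, -0.038, 0.1976]
orientation: [1.191, 0.99, 0.163]
contact_force: [-0.1, 0.5, -0.2]
width: 0.237
```

Request:
{"method": "play_rows", "body": {
  "commands": [
    [1, 0, 0, -0.004, 0, 0, 0],
    [1, 0, 0, 0, 0, 0, 0]
  ]
}}

```text
clock: 11.65
eef_pos: [0.4736, -0.0381, 0.1934]
orientation: [1.192, 0.99, 0.163]
contact_force: [0.7, 0.4, -1.4]
width: 0.239
```

Request:
{"method": "play_rows", "body": {
  "commands": [
    [1, 0, 0, -0.003, 0, 0, 0],
    [1, 0, 0, 0, 0, 0, 0]
  ]
}}

```text
clock: 11.82
eef_pos: [0.4736, -0.0381, 0.1902]
orientation: [1.192, 0.99, 0.163]
contact_force: [-0.0, 0.6, -1.6]
width: 0.243
```

```bash
python3 go.py 45 .0145 .188 34 3
```

```text
tcp [ 0.4736 -0.0381  0.1902] lean 33.78534067386772 head 44.69747783584968 F [-0.0465  0.5883 -1.5588] w 0.24291883090157812 11.8167
d [-0.0023 -0.0002 -0.0022] rot [ 0.8181  1.1166 -0.6162] per row [-0.0008 -0.0001 -0.0007] [ 0.2727  0.3722 -0.2054] IK (array([-0.648 , -0.5018,  2.1617,  0.9833,  1.4072,  0.0025]), np.float64(2.1976864772454974e-12))
```

Request:
{"method": "play_rows", "body": {
  "commands": [
    [1, 0, 0, -0.003, 0, 0, 0],
    [1, 0, 0, 0, 0, 0, 0]
  ]
}}

```text
clock: 11.98
eef_pos: [0.4737, -0.0381, 0.1871]
orientation: [1.192, 0.989, 0.163]
contact_force: [-0.1, 1.1, -0.8]
width: 0.24
```

Request:
{"method": "play_rows", "body": {
  "commands": [
    [1, 0, 0, -0.003, 0, 0, 0],
    [1, 0, 0, 0, 0, 0, 0]
  ]
}}

```text
clock: 12.15
eef_pos: [0.4737, -0.0381, 0.1838]
orientation: [1.192, 0.989, 0.163]
contact_force: [0.2, -0.9, -0.9]
width: 0.233
```

```bash
python3 go.py 45 .0145 .188 34 3
```

```text
tcp [ 0.4737 -0.0381  0.1838] lean 33.77267333534344 head 44.680992551122266 F [ 0.2163 -0.874  -0.9199] w 0.232913193626942 12.15
d [-0.0025 -0.0001  0.0042] rot [ 0.824   1.14   -0.6133] per row [-0.0008 -0.      0.0014] [ 0.2747  0.38   -0.2044] IK (array([-0.648 , -0.5018,  2.1617,  0.9833,  1.4072,  0.0025]), np.float64(1.1102230246251565e-14))
```

Request:
{"method": "play_rows", "body": {
  "commands": [
    [0.72, 0, 0, 0, 0, 0, 0],
    [0.65, 0, 0, 0, 0, 0, 0],
    [0.55, 0, 0, 0, 0, 0, 0],
    [0.45, 0, 0, 0, 0, 0, 0],
    [0.45, 0, 0, 0, 0, 0, 0]
  ]
}}

```text
clock: 12.57
eef_pos: [0.4742, -0.0382, 0.185]
orientation: [1.191, 0.987, 0.165]
contact_force: [0.0, 0.6, -0.2]
width: 0.551
```

Request:
{"method": "play_rows", "body": {
  "commands": [
    [0.4, -0.012, -0.012, 0.012, 0, 0, 0],
    [0.4, -0.015, -0.015, 0.015, 0, 0, 0],
    [0.4, -0.015, -0.015, 0.02, 0, 0, 0],
    [0.4, -0.015, -0.015, 0.02, 0, 0, 0],
    [0.4, -0.01, -0.01, 0.03, 0, 0, 0]
  ]
}}

```text
clock: 12.98
eef_pos: [0.4031, -0.1033, 0.2781]
orientation: [1.197, 1.001, 0.167]
contact_force: [-0.3, -0.8, -0.9]
width: 0.595
```

Request:
{"method": "play_rows", "body": {
  "commands": [
    [0.4, 0, 0, 0.03, 0, 0, 0],
    [0.4, 0, 0, 0.035, 0, 0, 0],
    [0.4, 0, 0, 0.035, 0, 0, 0],
    [0.4, 0, 0, 0.035, 0, 0, 0],
    [0.4, 0, 0, 0, 0, 0, 0]
  ]
}}

```text
clock: 13.4
eef_pos: [0.4005, -0.105, 0.425]
orientation: [1.194, 0.992, 0.163]
contact_force: [0.7, 0.1, -0.2]
width: 0.6
```

```bash
python3 go.py 45 .0145 .188 34 3;python3 - <<'E'
from h import *
s=snap('scene','s7.png');f=snap('top','t7.png');w=get_state();i=snap('wrist','w7.png')
import pickle;pickle.dump((s,f,i,w),open('d7.pkl','wb'))
cv2.imwrite('pics/c7.png',cv2.hconcat([cv2.resize(f['frame'][180:310,220:370],(400,346)),cv2.resize(s['frame'][170:330,240:425],(400,346))])[:,:,::-1])
E
```

```text
tcp [ 0.4005 -0.105   0.425 ] lean 33.81017909852895 head 44.832436418252904 F [ 0.7294  0.0778 -0.1958] w 0.6004406866122293 13.4
d [ 0.0708  0.0667 -0.237 ] rot [ 0.7118  0.9778 -0.6352] per row [ 0.0236  0.0222 -0.079 ] [ 0.2373  0.3259 -0.2117] IK (array([-0.648 , -0.5018,  2.1617,  0.9833,  1.4072,  0.0025]), np.float64(5.210831766078172e-12))
```

View pics/c7.png

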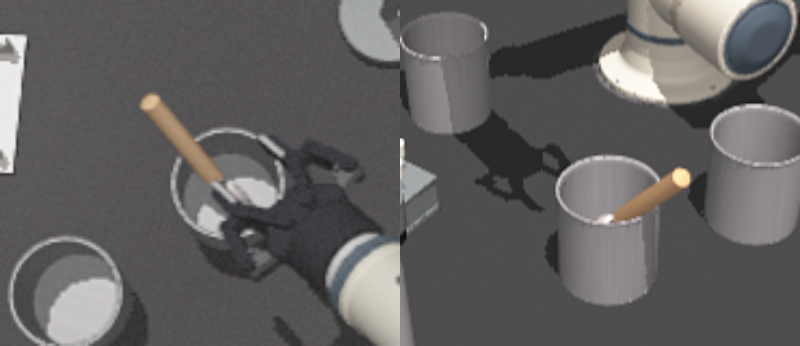

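The crops (10th picture) show the brush standing free, leaning on the rim toward +x,+y. The handle end is at about (277,219) px in the top view and (370,252) in the scene view. I take the handle's axis from colour masks in both views.

```bash
cat > brush.py <<'E'
from h import *
np.set_printoptions(precision=4,suppress=True)
def axis(im,box):
    x0,x1,y0,y1=box
    m=cv2.inRange(cv2.cvtColor(im['frame'],cv2.COLOR_RGB2HSV),(8,70,70),(25,255,255))
    k=np.zeros_like(m);k[y0:y1,x0:x1]=m[y0:y1,x0:x1]
    n,l,st,_=cv2.connectedComponentsWithStats(k);i=1+np.argmax(st[1:,4])
    P=np.argwhere(l==i)[:,::-1].astype(float);c=P.mean(0);v=np.linalg.svd(P-c,full_matrices=False)[2][0];t=(P-c)@v
    return c+v*t.min(),c+v*t.max(),len(P)
def line(t,s,bt,bs):
    a=axis(t,bt);b=axis(s,bs);print('top px',a,'scene px',b)
    n1=np.cross(ray(t,a[0])[1],ray(t,a[1])[1]);n2=np.cross(ray(s,b[0])[1],ray(s,b[1])[1])
    d=np.cross(n1,n2);d/=np.linalg.norm(d);d*=np.sign(d[2])
    A=np.stack([n1,n2,d]);p=np.linalg.solve(A,[n1@ray(t,a[0])[0],n2@ray(s,b[0])[0],0])
    def near(im,uv):
        o,r=ray(im,uv);M=np.stack([d,-r],1);k=np.linalg.lstsq(M,o-p,rcond=None)[0][0];return p+k*d
    e=[near(t,a[0]),near(t,a[1]),near(s,b[0]),near(s,b[1])]
    return p,d,sorted(e,key=lambda v:-v[2])
E
python3 - <<'E'
from brush import *
import pickle;s,t,i,w=pickle.load(open('d7.pkl','rb'))
p,d,e=line(t,s,(260,320,205,270),(320,390,240,280))
print('dir',d,'lean',np.degrees(np.arccos(d[2])),'az',np.degrees(np.arctan2(d[1],d[0])));print(*e,sep='\n')
he=e[0]-d*.004
print('at .225',he-.035*d,'at rim z',p+d*(.13-p[2])/d[2],'tip',he-.26*d)
E
```

```text
top px (array([274.1277, 216.041 ]), array([301.1036, 247.7623]), 297) scene px (array([373.4113, 249.6513]), array([338.7206, 271.5575]), 339)
dir [0.4205 0.4539 0.7856] lean 38.22520070069985 az 47.189369250860786
[0.5416 0.0418 0.2254]
[0.5385 0.0384 0.2195]
[ 0.4712 -0.0342  0.0938]
[ 0.4656 -0.0403  0.0834]
at .225 [0.5252 0.0241 0.1948] at rim z [ 0.4905 -0.0133  0.13  ] tip [ 0.4306 -0.078   0.018 ]
```

```bash
sed -e 's/^psi,off,z,th=.*/psi,th,X,Y,Zz=map(float,sys.argv[1:6])/' -e 's/tp=b+off\*u+\[0,0,z\]/tp=np.array([X,Y,Zz])/' -e 's/int(sys.argv\[5\]) if len(sys.argv)>5/int(sys.argv[6]) if len(sys.argv)>6/' go.py > ga.py
python3 ga.py 47 90 .5252 .0241 .33 9; python3 ga.py 47 90 .5252 .0241 .249 | tail -1
python3 - <<'E'
from ik import *
np.set_printoptions(precision=3,suppress=True)
q=get_state()['qpos']
for th in(90,70,52):
  for z in(.230,.300):
    M=tool(47,th);P=np.array([.461,-.0485,z])-.054*M[:,0];q,e=IK(P,M,q);print(th,z,P,q,round(e,4))
E
```

```text
tcp [ 0.4005 -0.1056  0.417 ] lean 33.91634230865775 head 45.238049535407036 F [-0.844  -0.8027 -0.6467] w 0.6018235836323839 13.55
d [ 0.1247  0.1297 -0.087 ] rot [-40.2014  39.1065   1.0161] per row [ 0.0139  0.0144 -0.0097] [-4.4668  4.3452  0.1129] IK (array([-0.0189, -0.1016,  1.3765,  0.    ,  1.8667,  0.7316]), np.float64(3.4526502992563034e-10))
d [ 0.1247  0.1297 -0.168 ] rot [-40.2014  39.1065   1.0161] per row [ 0.1247  0.1297 -0.168 ] [-40.2014  39.1065   1.0161] IK (array([-0.0189, -0.1132,  1.5304, -0.    ,  1.7243,  0.7316]), np.float64(3.982786322964671e-11))
90 0.23 [ 0.461 -0.049  0.284] [-0.178 -0.281  1.615  0.     1.808  0.572] 0.0
90 0.3 [ 0.461 -0.049  0.354] [-0.178 -0.257  1.471  0.     1.928  0.572] 0.0
70 0.23 [ 0.448 -0.062  0.281] [-0.406 -0.444  1.774  0.33   1.683  0.403] 0.0
70 0.3 [ 0.448 -0.062  0.351] [-0.406 -0.419  1.632  0.336  1.794  0.442] 0.0
52 0.23 [ 0.438 -0.073  0.273] [-0.626 -0.533  1.922  0.659  1.638  0.21 ] 0.0
52 0.3 [ 0.438 -0.073  0.343] [-0.625 -0.518  1.789  0.667  1.731  0.283] 0.0
```

Request:
{"method": "play_rows", "body": {
  "commands": [
    [0.4, 0.012, 0.013, 0, -4.5, 4.3, 0],
    [0.4, 0.014, 0.0145, 0, -4.5, 4.3, 0],
    [0.4, 0.014, 0.0145, -0.002, -4.5, 4.3, 0],
    [0.4, 0.014, 0.0145, -0.005, -4.5, 4.3, 0],
    [0.4, 0.014, 0.0145, -0.005, -4.5, 4.3, 0]
  ]
}}

```text
clock: 13.97
eef_pos: [0.468, -0.0402, 0.3925]
orientation: [0.889, 1.293, -0.299]
contact_force: [0.6, -0.2, 0.5]
width: 0.603
```

Request:
{"method": "play_rows", "body": {
  "commands": [
    [0.4, 0.014, 0.0145, -0.01, -4.5, 4.3, 0.5],
    [0.4, 0.014, 0.0145, -0.01, -4.5, 4.3, 0.5],
    [0.4, 0.014, 0.0145, -0.01, -4.5, 4.3, 0],
    [0.4, 0.01, 0.01, -0.01, -3, 3, 0],
    [0.4, 0, 0, 0, 0, 0, 0]
  ]
}}

```text
clock: 14.38
eef_pos: [0.5226, 0.0217, 0.3399]
orientation: [0.573, 1.489, -0.613]
contact_force: [1.1, 0.9, -0.5]
width: 0.602
```

```bash
python3 ga.py 47 90 .5252 .0241 .33 2
```

```text
tcp [0.5226 0.0217 0.3399] lean 88.55316887692662 head -113.9744188916326 F [ 1.0956  0.8859 -0.4558] w 0.6021179816608653 14.3833
d [ 0.0026  0.0024 -0.0099] rot [ 1.3244 -0.5825  0.4675] per row [ 0.0013  0.0012 -0.005 ] [ 0.6622 -0.2912  0.2337] IK (array([-0.0189, -0.1016,  1.3765, -0.    ,  1.8667,  0.7316]), np.float64(6.669109708923315e-12))
```

Request:
{"method": "play_rows", "body": {
  "commands": [
    [0.4, 0.0025, 0.0025, -0.025, 1.3, -0.6, 0.5],
    [0.4, 0, 0, -0.025, 0, 0, 0],
    [0.4, 0, 0, -0.025, 0, 0, 0],
    [0.4, 0, 0, -0.008, 0, 0, 0],
    [0.4, 0, 0, 0, 0, 0, 0]
  ]
}}

```text
clock: 14.8
eef_pos: [0.5225, 0.0265, 0.2444]
orientation: [0.58, 1.506, -0.583]
contact_force: [0.5, -0.3, 1.3]
width: 0.603
```

```bash
python3 ga.py 47 90 .5252 .0241 .249; python3 - <<'E'
from h import *
s=get_state();im=snap('wrist','w8.png')
m=cv2.inRange(cv2.cvtColor(im['frame'],cv2.COLOR_RGB2HSV),(8,70,70),(25,255,255))
P=cv2.findNonZero(m);print(cv2.boundingRect(P),P[:,0].mean(0),len(P))
E
```

```text
tcp [0.5225 0.0265 0.2444] lean 89.20564096528173 head 166.95745256108916 F [ 0.4896 -0.2757  1.2997] w 0.6025457483404367 14.8
d [ 0.0027 -0.0024  0.0046] rot [-0.1825 -0.7731 -0.4781] per row [ 0.0027 -0.0024  0.0046] [-0.1825 -0.7731 -0.4781] IK (array([-0.0189, -0.1132,  1.5304,  0.    ,  1.7243,  0.7316]), np.float64(1.6653345369377348e-15))
(297, 285, 101, 86) [345.9492228  334.41381693] 2895
```

View pics/w8.png

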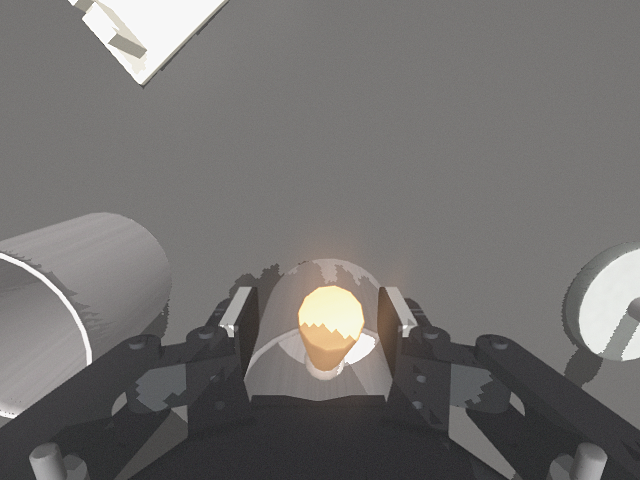

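The wrist view (11th picture) shows the handle end at (331,317), between the pads at 240 and 400 px. I make a small correction and close.

Request:
{"method": "play_rows", "body": {
  "commands": [
    [0.4, 0.003, -0.0025, 0.005, 0, -0.7, -0.5],
    [0.6, 0, 0, 0, 0, 0, 0],
    [0.75, 0, 0, 0, 0, 0, 0],
    [1, 0, 0, 0, 0, 0, 0],
    [1, 0, 0, 0, 0, 0, 0]
  ]
}}

```text
clock: 15.27
eef_pos: [0.5267, 0.0221, 0.2572]
orientation: [0.594, 1.482, -0.584]
contact_force: [-0.7, 0.5, -0.8]
width: 0.237
```

Request:
{"method": "play_rows", "body": {
  "commands": [
    [1, 0, 0, 0, 0, 0, 0],
    [1, 0, 0, 0, 0, 0, 0]
  ]
}}

```text
clock: 15.43
eef_pos: [0.5271, 0.0221, 0.2587]
orientation: [0.595, 1.479, -0.583]
contact_force: [-0.3, -0.4, -1.6]
width: 0.239
```

```bash
python3 st.py
```

```text
15.4333 tcp [0.5271 0.0221 0.2587] grasp [0.5278 0.0223 0.2047] q [-0.0244 -0.1172  1.5171  0.0036  1.73    0.7303] 0.23861895847669 jaw az -43.212165761176855 x [ 0.0119  0.0033 -0.9999] z [ 0.7288 -0.6847  0.0064] F [-0.3008 -0.3575 -1.6317]
```

```bash
cat > up.py <<'E'
from ik import *
np.set_printoptions(precision=4,suppress=True)
s=get_state();P0=np.array(s['eef_pos']);M0=R.from_rotvec(s['orientation']).as_matrix()
T0=np.array([.4315,-.077,.0085]);d=np.array([.4205,.4539,.7856])
n=np.cross(d,[0,0,1]);ang=np.degrees(np.arcsin(np.linalg.norm(n)));n/=np.linalg.norm(n)
print('n',n,'jaw',M0[:,2],ang)
prev=P0;q=s['qpos'];K=8
for k in range(0,K+1):
    f=k/K;Rk=R.from_rotvec(np.radians(ang*f)*n)
    T=T0+f*(np.array([.461,-.0485,.0])-T0)*[1,1,0]+[0,0,.02]
    P=T+Rk.apply(P0-T0);q,e=IK(P,Rk.as_matrix()@M0,q)
    print(k,'P',P,'dP',P-prev,'turn',ang/K*n,'q',q,round(e,4));prev=P
np.save('up.npy',np.r_[P,R.from_matrix(Rk.as_matrix()@M0).as_rotvec()])
E
python3 up.py
cat > gu.py <<'E'
import sys
from ik import *
np.set_printoptions(precision=4,suppress=True)
t=np.load('up.npy');dz=float(sys.argv[1]);s=get_state()
print('tcp',s['eef_pos'],'F',s['contact_force'],'w',s['width'],s['clock']);print('d',t[:3]+[0,0,dz]-s['eef_pos'],'rot',np.degrees((R.from_rotvec(t[3:])*R.from_rotvec(s['orientation']).inv()).as_rotvec()))
E
```

```text
n [ 0.7336 -0.6796  0.    ] jaw [ 0.7288 -0.6847  0.0064] 38.224550542450196
0 P [0.5271 0.0221 0.2787] dP [ 0.   -0.    0.02] turn [ 3.5051 -3.2472  0.    ] q [-0.0245 -0.1163  1.481   0.0037  1.7651  0.7304] 0.0
1 P [0.5163 0.01   0.2893] dP [-0.0108 -0.0121  0.0106] turn [ 3.5051 -3.2472  0.    ] q [-0.0829 -0.1863  1.5274  0.0709  1.737   0.6855] 0.0
2 P [ 0.505  -0.0026  0.2981] dP [-0.0113 -0.0127  0.0088] turn [ 3.5051 -3.2472  0.    ] q [-0.1484 -0.2533  1.5746  0.144   1.7128  0.6343] 0.0
3 P [ 0.4932 -0.0158  0.305 ] dP [-0.0118 -0.0131  0.0069] turn [ 3.5051 -3.2472  0.    ] q [-0.2213 -0.3163  1.6224  0.2232  1.6937  0.5769] 0.0
4 P [ 0.481  -0.0293  0.31  ] dP [-0.0121 -0.0135  0.005 ] turn [ 3.5051 -3.2472  0.    ] q [-0.3014 -0.3744  1.6705  0.3082  1.6808  0.5135] 0.0
5 P [ 0.4687 -0.0431  0.313 ] dP [-0.0124 -0.0138  0.003 ] turn [ 3.5051 -3.2472  0.    ] q [-0.3878 -0.4263  1.7186  0.3983  1.6752  0.4448] 0.0
6 P [ 0.4562 -0.057   0.3141] dP [-0.0125 -0.0139  0.0011] turn [ 3.5051 -3.2472  0.    ] q [-0.4793 -0.4708  1.7665  0.4921  1.6775  0.3721] 0.0
7 P [ 0.4437 -0.0708  0.3131] dP [-0.0125 -0.0139 -0.0009] turn [ 3.5051 -3.2472  0.    ] q [-0.5739 -0.5067  1.8137  0.5873  1.6878  0.2968] 0.0
8 P [ 0.4314 -0.0846  0.3102] dP [-0.0124 -0.0138 -0.0029] turn [ 3.5051 -3.2472  0.    ] q [-0.6693 -0.5329  1.86    0.6819  1.7056  0.2206] 0.0
```

Request:
{"method": "play_rows", "body": {
  "commands": [
    [1, 0, 0, 0.01, 0, 0, 0],
    [1, 0, 0, 0.01, 0, 0, 0],
    [1, -0.011, -0.012, 0.01, 3.5, -3.25, 0],
    [1, -0.011, -0.013, 0.009, 3.5, -3.25, 0],
    [1, -0.012, -0.013, 0.007, 3.5, -3.25, 0]
  ]
}}

```text
clock: 15.85
eef_pos: [0.4943, -0.0125, 0.3055]
orientation: [0.764, 1.385, -0.377]
contact_force: [-0.0, -1.3, -1.1]
width: 0.235
```

Request:
{"method": "play_rows", "body": {
  "commands": [
    [1, -0.012, -0.0135, 0.005, 3.5, -3.25, 0],
    [1, -0.0125, -0.014, 0.003, 3.5, -3.25, 0],
    [1, 0, 0, 0, 0, 0, 0]
  ]
}}

```text
clock: 16.1
eef_pos: [0.4674, -0.043, 0.3199]
orientation: [0.877, 1.295, -0.24]
contact_force: [-0.4, -0.7, -1.7]
width: 0.24
```

```bash
python3 gu.py 0
```

```text
tcp [ 0.4674 -0.043   0.3199] F [-0.4431 -0.6946 -1.7147] w 0.23974888855708207 16.1
d [-0.0361 -0.0416 -0.0097] rot [10.2503 -8.7196 -0.4715]
```

Request:
{"method": "play_rows", "body": {
  "commands": [
    [1, -0.012, -0.0138, -0.002, 3.5, -3, 0],
    [1, -0.012, -0.0138, -0.003, 3.5, -3, -0.2],
    [1, -0.012, -0.0138, -0.004, 3.3, -2.8, -0.2],
    [1, 0, 0, 0, 0, 0, 0]
  ]
}}

```text
clock: 16.43
eef_pos: [0.4301, -0.0843, 0.3161]
orientation: [1.029, 1.174, -0.052]
contact_force: [1.0, -0.7, -1.8]
width: 0.236
```

```bash
python3 gu.py 0; python3 - <<'E'
from brush import *
s=snap('scene','s9.png');t=snap('top','t9.png')
import pickle;pickle.dump((s,t),open('d9.pkl','wb'))
a=axis(s,(300,380,180,280));print(a)
for z in(.2,.15): print(onz(s,a[1],z),onz(s,a[0],z))
E
```

```text
tcp [ 0.4301 -0.0843  0.3161] F [ 1.021  -0.6566 -1.7859] w 0.23573796506865602 16.4333
d [ 0.0013 -0.0003 -0.0058] rot [-0.0057  0.7524 -0.2385]
(array([334.3899, 197.9733]), array([333.4767, 253.0245]), 461)
[ 0.5333 -0.0479  0.2   ] [ 0.3064 -0.0689  0.2   ]
[ 0.4736 -0.0535  0.15  ] [ 0.2309 -0.076   0.15  ]
```

```bash
python3 - <<'E'
from brush import *
import pickle;s,t=pickle.load(open('d9.pkl','rb'))
a=axis(s,(300,380,180,280))
print('pred',[proj(s,(.461,-.0485,z)) for z in(.14,.2,.29)], 'slopes meas',np.degrees(np.arctan2(*(a[1]-a[0]))),'pred',np.degrees(np.arctan2(*(proj(s,(.461,-.0485,.14))-proj(s,(.461,-.0485,.29))))))
f=s['frame'][180:330,260:420]
cv2.imwrite('pics/c9.png',cv2.resize(f,(640,600),interpolation=cv2.INTER_CUBIC)[:,:,::-1])
E
```

```text
pred [array([335.9759, 253.0304]), array([336.3231, 233.8364]), array([336.8911, 202.6606])] slopes meas -0.9503513328280567 pred -1.0410104165046967
```

View pics/c9.png

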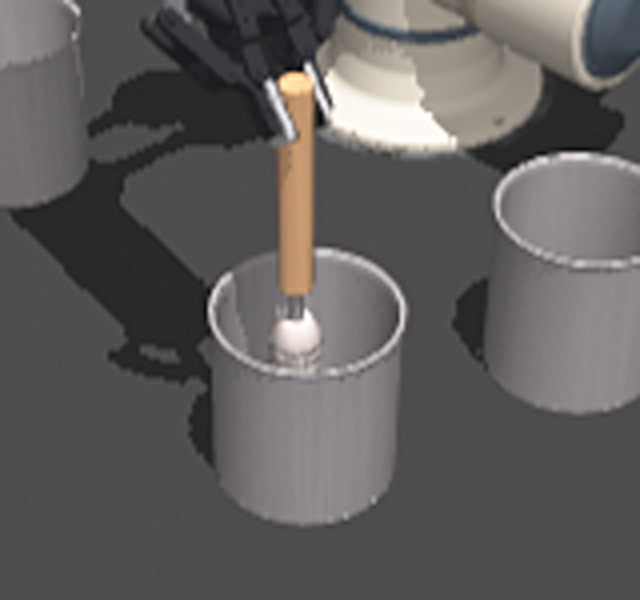

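The last crop (12th picture) shows the brush held upright in the beaker, the pads at the top of its handle. Its image slope of -0.95° matches the -1.04° predicted for a vertical line. Next I lower to the floor, feeling for contact.

Request:
{"method": "play_rows", "body": {
  "commands": [
    [1, 0.001, 0.002, -0.01, 0, 0.7, -0.2],
    [1, 0, 0, -0.008, 0, 0, 0],
    [1, 0, 0, 0, 0, 0, 0]
  ]
}}

```text
clock: 16.78
eef_pos: [0.4342, -0.0782, 0.3009]
orientation: [1.021, 1.187, -0.061]
contact_force: [0.4, 0.3, -1.1]
width: 0.238
```

Request:
{"method": "play_rows", "body": {
  "commands": [
    [1, 0, 0, -0.004, 0, 0, 0],
    [1, 0, 0, 0, 0, 0, 0]
  ]
}}

```text
clock: 16.95
eef_pos: [0.4349, -0.0761, 0.2961]
orientation: [1.018, 1.19, -0.058]
contact_force: [0.0, -0.3, -1.3]
width: 0.237
```

Request:
{"method": "play_rows", "body": {
  "commands": [
    [1, 0, 0, -0.003, 0, 0, 0],
    [1, 0, 0, 0, 0, 0, 0]
  ]
}}

```text
clock: 17.12
eef_pos: [0.4353, -0.075, 0.2927]
orientation: [1.016, 1.192, -0.056]
contact_force: [-0.9, -0.0, -0.7]
width: 0.239
```

Request:
{"method": "play_rows", "body": {
  "commands": [
    [1, 0, 0, -0.003, 0, 0, 0],
    [1, 0, 0, 0, 0, 0, 0]
  ]
}}

```text
clock: 17.28
eef_pos: [0.4354, -0.0747, 0.2895]
orientation: [1.016, 1.193, -0.056]
contact_force: [-0.2, -0.4, -1.3]
width: 0.236
```

```bash
python3 gu.py -0.0235
```

```text
tcp [ 0.4354 -0.0747  0.2895] F [-0.1753 -0.3956 -1.2695] w 0.23612849491493412 17.2833
d [-0.004  -0.0099 -0.0027] rot [ 0.4738 -0.1313 -0.9128]
```

Request:
{"method": "play_rows", "body": {
  "commands": [
    [1, -0.003, -0.006, -0.002, 0.5, 0, -0.9],
    [1, 0, 0, 0, 0, 0, 0]
  ]
}}

```text
clock: 17.45
eef_pos: [0.4324, -0.0809, 0.2881]
orientation: [1.033, 1.184, -0.062]
contact_force: [0.1, 0.0, -0.3]
width: 0.236
```

Request:
{"method": "play_rows", "body": {
  "commands": [
    [1, 0, 0, -0.002, 0, 0, 0],
    [1, 0, 0, 0, 0, 0, 0]
  ]
}}

```text
clock: 17.62
eef_pos: [0.4326, -0.0815, 0.2881]
orientation: [1.034, 1.18, -0.061]
contact_force: [-0.3, -0.4, -1.0]
width: 0.239
```

Request:
{"method": "play_rows", "body": {
  "commands": [
    [1, 0, 0, -0.002, 0, 0, 0],
    [1, 0, 0, 0, 0, 0, 0]
  ]
}}

```text
clock: 17.78
eef_pos: [0.4328, -0.0817, 0.2879]
orientation: [1.034, 1.176, -0.06]
contact_force: [-0.2, 1.1, -0.8]
width: 0.239
```

Request:
{"method": "play_rows", "body": {
  "commands": [
    [1, 0, 0, -0.002, 0, 0, 0],
    [1, 0, 0, 0, 0, 0, 0]
  ]
}}

```text
clock: 17.95
eef_pos: [0.4331, -0.0817, 0.2878]
orientation: [1.033, 1.173, -0.059]
contact_force: [-0.1, -0.2, -1.0]
width: 0.235
```

```bash
python3 gu.py -0.0235
```

```text
tcp [ 0.4331 -0.0817  0.2878] F [-0.1236 -0.2095 -1.0127] w 0.23456452373594672 17.95
d [-0.0017 -0.003  -0.001 ] rot [-0.0129  0.591   0.1527]
```

Request:
{"method": "play_rows", "body": {
  "commands": [
    [1, -0.001, -0.002, -0.006, 0, 0.5, 0]
  ]
}}

```text
clock: 18.03
eef_pos: [0.4335, -0.083, 0.2869]
orientation: [1.033, 1.172, -0.057]
contact_force: [-2.3, 1.9, 36.8]
width: 0.24
```

Request:
{"method": "play_rows", "body": {
  "commands": [
    [1, 0, 0, -0.006, 0, 0, 0]
  ]
}}

```text
clock: 18.12
eef_pos: [0.4348, -0.0822, 0.2868]
orientation: [1.031, 1.163, -0.05]
contact_force: [-4.2, 1.8, 25.3]
width: 0.238
```

```bash
python3 gu.py -0.0235;python3 - <<'E'
from brush import *
s=snap('scene','s10.png');print(axis(s,(300,380,180,280)));print([proj(s,(.461,-.0485,z)) for z in(.115,.265)])
E
```

```text
tcp [ 0.4348 -0.0822  0.2868] F [-4.15    1.8044 25.3228] w 0.23760295801941134 18.1167
d [-0.0034 -0.0024 -0.0001] rot [-0.0409  1.2902  0.0215]
(array([334.6254, 209.0082]), array([333.9145, 263.0252]), 435)
[array([335.8379, 260.6876]), array([336.7272, 211.6286])]
```

Floor contact is confirmed at TCP z = 0.287, with 37 N upward. Half depth is then at z ≈ 0.350. First upstroke:

Request:
{"method": "play_rows", "body": {
  "commands": [
    [1, -0.001, -0.001, 0.012, 0, 0.6, 0],
    [1, -0.001, -0.001, 0.018, 0, 0.6, 0],
    [1, 0, 0, 0.018, 0, 0, 0],
    [1, 0, 0, 0.012, 0, 0, 0],
    [1, 0, 0, 0, 0, 0, 0]
  ]
}}

```text
clock: 18.58
eef_pos: [0.432, -0.0844, 0.3475]
orientation: [1.033, 1.184, -0.063]
contact_force: [0.2, -0.4, 0.4]
width: 0.24
```

```bash
python3 gu.py 0.0395
```

```text
tcp [ 0.432  -0.0844  0.3475] F [ 0.2192 -0.428   0.4194] w 0.23953381554008132 18.5833
d [-0.0007 -0.0002  0.0022] rot [ 0.0021 -0.0674  0.0466]
```

Request:
{"method": "play_rows", "body": {
  "commands": [
    [1, -0.0005, 0, 0.0035, 0, 0, 0],
    [1, 0, 0, 0, 0, 0, 0]
  ]
}}

```text
clock: 18.75
eef_pos: [0.4315, -0.0847, 0.3498]
orientation: [1.033, 1.186, -0.065]
contact_force: [0.2, -0.8, -0.9]
width: 0.237
```

Request:
{"method": "play_rows", "body": {
  "commands": [
    [1, 0, 0, -0.014, 0, 0, 0],
    [1, 0, 0, -0.016, 0, 0, 0],
    [1, 0, 0, -0.015, 0, 0, 0],
    [1, 0, 0, -0.008, 0, 0, 0],
    [1, 0, 0, 0, 0, 0, 0]
  ]
}}

```text
clock: 19.17
eef_pos: [0.4307, -0.0847, 0.2894]
orientation: [1.036, 1.191, -0.067]
contact_force: [0.1, 0.4, -1.7]
width: 0.243
```

```bash
python3 gu.py -0.0235
```

```text
tcp [ 0.4307 -0.0847  0.2894] F [ 0.1475  0.3965 -1.7165] w 0.24316376829833727 19.1667
d [ 0.0007  0.0001 -0.0027] rot [-0.126  -0.5083  0.0983]
```

Request:
{"method": "play_rows", "body": {
  "commands": [
    [1, 0, 0, -0.002, 0, 0, 0],
    [1, 0, 0, -0.002, 0, 0, 0]
  ]
}}

```text
clock: 19.33
eef_pos: [0.4313, -0.0841, 0.2878]
orientation: [1.036, 1.187, -0.063]
contact_force: [-2.0, -0.1, 10.2]
width: 0.239
```

Request:
{"method": "play_rows", "body": {
  "commands": [
    [1, 0, 0, -0.003, 0, 0, 0]
  ]
}}

```text
clock: 19.42
eef_pos: [0.4318, -0.0837, 0.2876]
orientation: [1.036, 1.184, -0.06]
contact_force: [-3.9, 1.0, 11.2]
width: 0.235
```

The floor is touched (10 N). Second stroke:

Request:
{"method": "play_rows", "body": {
  "commands": [
    [1, 0, 0, 0.012, 0, 0, 0],
    [1, 0, 0, 0.018, 0, 0, 0],
    [1, 0, 0, 0.018, 0, 0, 0],
    [1, 0, 0, 0.014, 0, 0, 0],
    [1, 0, 0, 0, 0, 0, 0]
  ]
}}

```text
clock: 19.83
eef_pos: [0.4316, -0.0833, 0.3548]
orientation: [1.035, 1.181, -0.058]
contact_force: [0.6, 0.1, -1.7]
width: 0.236
```

```bash
python3 gu.py 0.0395
```

```text
tcp [ 0.4316 -0.0833  0.3548] F [ 0.604   0.1109 -1.677 ] w 0.23607649551064272 19.8333
d [-0.0002 -0.0013 -0.0051] rot [-0.1768  0.1889 -0.0078]
```

Request:
{"method": "play_rows", "body": {
  "commands": [
    [1, 0, -0.001, -0.015, 0, 0, 0],
    [1, 0, 0, -0.018, 0, 0, 0],
    [1, 0, 0, -0.017, 0, 0, 0],
    [1, 0, 0, -0.008, 0, 0, 0],
    [1, 0, 0, 0, 0, 0, 0]
  ]
}}

```text
clock: 20.25
eef_pos: [0.431, -0.0846, 0.2898]
orientation: [1.033, 1.182, -0.06]
contact_force: [0.0, 0.0, -2.3]
width: 0.238
```

```bash
python3 gu.py -0.0235
```

```text
tcp [ 0.431  -0.0846  0.2898] F [ 0.0379  0.0256 -2.3481] w 0.2378383558051412 20.25
d [ 0.0003 -0.     -0.003 ] rot [-0.0678  0.1357 -0.0103]
```

Request:
{"method": "play_rows", "body": {
  "commands": [
    [1, 0, 0, -0.002, 0, 0, 0],
    [1, 0, 0, -0.002, 0, 0, 0]
  ]
}}

```text
clock: 20.42
eef_pos: [0.4316, -0.0839, 0.2874]
orientation: [1.034, 1.178, -0.056]
contact_force: [-1.8, 0.2, 13.0]
width: 0.24
```

Request:
{"method": "play_rows", "body": {
  "commands": [
    [1, 0, 0, -0.002, 0, 0, 0]
  ]
}}

```text
clock: 20.5
eef_pos: [0.4319, -0.0835, 0.2875]
orientation: [1.034, 1.175, -0.053]
contact_force: [-2.0, -0.2, 6.3]
width: 0.236
```

Two strokes are done, floor touched at 13 N. Let go upright, the brush could topple, so I lean it back to the way it stood before and release there.

Request:
{"method": "play_rows", "body": {
  "commands": [
    [1, 0, 0, 0.01, 0, 0, 0],
    [1, 0.012, 0.0135, 0.004, -3.5, 3.25, 0],
    [1, 0.0125, 0.014, 0.001, -3.5, 3.25, 0],
    [1, 0.0125, 0.014, -0.001, -3.5, 3.25, 0],
    [1, 0.0125, 0.014, -0.003, -3.5, 3.25, 0]
  ]
}}

```text
clock: 20.92
eef_pos: [0.4815, -0.0328, 0.303]
orientation: [0.828, 1.326, -0.335]
contact_force: [0.8, -0.4, -1.1]
width: 0.237
```

```bash
python3 ga.py 47 90 .5271 .0221 .262 4
```

```text
tcp [ 0.4815 -0.0328  0.303 ] lean 70.15904844929241 head 43.06310534836327 F [ 0.8409 -0.4075 -1.0746] w 0.23681659562616253 20.9167
d [ 0.0456  0.0549 -0.041 ] rot [-13.6695  14.3811   0.9576] per row [ 0.0114  0.0137 -0.0102] [-3.4174  3.5953  0.2394] IK (array([-0.0226, -0.1085,  1.5032,  0.    ,  1.7469,  0.7279]), np.float64(5.995204332975845e-14))
```

Request:
{"method": "play_rows", "body": {
  "commands": [
    [1, 0.012, 0.0135, -0.005, -3.5, 3.6, 0.2],
    [1, 0.0115, 0.0135, -0.007, -3.4, 3.6, 0.2],
    [1, 0.011, 0.0135, -0.009, -3.4, 3.6, 0.2],
    [1, 0.008, 0.011, -0.01, -2.4, 2.6, 0.2],
    [1, 0, 0, 0, 0, 0, 0]
  ]
}}

```text
clock: 21.33
eef_pos: [0.5297, 0.0259, 0.2772]
orientation: [0.59, 1.475, -0.577]
contact_force: [0.4, 0.2, -1.3]
width: 0.237
```

```bash
python3 ga.py 47 90 .5271 .0221 .260 4
```

```text
tcp [0.5297 0.0259 0.2772] lean 88.99623992191975 head 5.869428150497261 F [ 0.3655  0.1574 -1.3075] w 0.2367774236226195 21.3333
d [-0.0026 -0.0038 -0.0172] rot [-0.1013  0.9986 -0.1541] per row [-0.0006 -0.001  -0.0043] [-0.0253  0.2497 -0.0385] IK (array([-0.0226, -0.1085,  1.5067, -0.    ,  1.7434,  0.7279]), np.float64(1.9802215422970448e-10))
```

Request:
{"method": "play_rows", "body": {
  "commands": [
    [1, -0.002, -0.003, -0.006, 0, 0, 0],
    [1, -0.001, -0.001, -0.005, 0, 0, 0],
    [1, 0, 0, 0, 0, 0, 0]
  ]
}}

```text
clock: 21.58
eef_pos: [0.5272, 0.0225, 0.2662]
orientation: [0.591, 1.474, -0.573]
contact_force: [0.4, -0.4, -1.4]
width: 0.236
```

Request:
{"method": "play_rows", "body": {
  "commands": [
    [1, 0, 0, -0.003, 0, 0, 0],
    [1, 0, 0, 0, 0, 0, 0]
  ]
}}

```text
clock: 21.75
eef_pos: [0.5263, 0.0204, 0.2639]
orientation: [0.595, 1.472, -0.574]
contact_force: [1.0, -0.6, -0.1]
width: 0.234
```

```bash
python3 ga.py 47 90 .5271 .0221 .260 4
```

```text
tcp [0.5263 0.0204 0.2639] lean 88.71892688236767 head 13.770212193001468 F [ 0.9839 -0.6167 -0.1472] w 0.2342735721007943 21.75
d [ 0.0008  0.0017 -0.0039] rot [-0.3042  1.2444 -0.0677] per row [ 0.0002  0.0004 -0.001 ] [-0.076   0.3111 -0.0169] IK (array([-0.0226, -0.1085,  1.5067,  0.    ,  1.7434,  0.7279]), np.float64(1.6209256159527285e-12))
```

Request:
{"method": "play_rows", "body": {
  "commands": [
    [1, 0.0005, 0.001, -0.003, 0, 0.5, 0],
    [1, 0, 0, 0, 0, 0, 0]
  ]
}}

```text
clock: 21.92
eef_pos: [0.5262, 0.0199, 0.2619]
orientation: [0.596, 1.478, -0.579]
contact_force: [0.1, 1.0, -1.5]
width: 0.238
```

Request:
{"method": "play_rows", "body": {
  "commands": [
    [0.73, 0, 0, 0, 0, 0, 0],
    [0.68, 0, 0, 0, 0, 0, 0],
    [0.6, 0, 0, 0, 0, 0, 0],
    [0.4, 0, 0, 0, 0, 0, 0],
    [0.4, 0, 0, 0, 0, 0, 0]
  ]
}}

```text
clock: 22.33
eef_pos: [0.5263, 0.019, 0.2639]
orientation: [0.598, 1.474, -0.579]
contact_force: [0.4, -1.4, -0.2]
width: 0.597
```

Request:
{"method": "play_rows", "body": {
  "commands": [
    [0.4, 0, 0, 0.015, 0, 0, 0],
    [0.4, 0, 0, 0.025, 0, 0, 0],
    [0.4, 0, 0, 0.03, 0, 0, 0],
    [0.4, 0, 0, 0.03, 0, 0, 0],
    [0.4, 0, 0, 0.03, 0, 0, 0]
  ]
}}

```text
clock: 22.75
eef_pos: [0.524, 0.0196, 0.3888]
orientation: [0.594, 1.49, -0.584]
contact_force: [0.9, -0.1, 0.5]
width: 0.601
```

Request:
{"method": "play_rows", "body": {
  "commands": [
    [0.4, 0.01, 0.035, 0.01, 0, 0, 0],
    [0.4, 0.01, 0.035, 0, 0, 0, 0],
    [0.4, 0.01, 0.035, 0, 0, 0, 0],
    [0.4, 0.01, 0.035, 0, 0, 0, 0],
    [0.4, 0, 0, 0, 0, 0, 0]
  ]
}}

```text
clock: 23.17
eef_pos: [0.5653, 0.1631, 0.4112]
orientation: [0.604, 1.472, -0.582]
contact_force: [1.0, 0.5, -0.9]
width: 0.601
```

```bash
python3 st.py; python3 - <<'E'
from brush import *
import pickle
s=snap('scene','s11.png');t=snap('top','t11.png');pickle.dump((s,t),open('d11.pkl','wb'))
p,d,e=line(t,s,(255,320,200,270),(320,390,235,280))
print('lean',np.degrees(np.arccos(d[2])),'az',np.degrees(np.arctan2(d[1],d[0])),'end',e[0],'low',e[-1])
d0=pickle.load(open('d0.pkl','rb'))
# unchanged regions vs start
for nm,a,b,(x0,x1,y0,y1) in(('bottle',d0['scene'],s,(140,185,270,345)),('rack',d0['top'],t,(375,430,260,305)),('beaker lower',d0['scene'],s,(312,345,285,310))):
    print(nm,np.abs(a['frame'][y0:y1,x0:x1].astype(int)-b['frame'][y0:y1,x0:x1]).mean())
# lens ring: bright pixels in scene region left
h=cv2.inRange(s['frame'],(190,190,185),(255,255,255));k=np.zeros_like(h);k[165:230,150:240]=h[165:230,150:240]
n,l,st,c=cv2.connectedComponentsWithStats(k);i=1+np.argmax(st[1:,4]);x,y,w,hh,_=st[i];print('ring box',st[i],onz(s,(x+27,y+18),.28))
g=cv2.inRange(t['frame'],(190,190,185),(255,255,255));k=np.zeros_like(g);k[150:290,360:480]=g[150:290,360:480];n,l,st,c=cv2.connectedComponentsWithStats(k);print(st[1:][st[1:,4]>20])
E
```

```text
23.1667 tcp [0.5653 0.1631 0.4112] grasp [0.5664 0.1635 0.3572] q [0.2218 0.0952 1.034  0.0029 1.9914 0.9834] 0.6010309199728161 jaw az -43.5691320138524 x [ 0.0199  0.0072 -0.9998] z [ 0.7245 -0.6892  0.0095] F [ 1.0459  0.4684 -0.947 ]
top px (array([274.9629, 215.8613]), array([301.7954, 248.1699]), 304) scene px (array([373.0784, 250.1276]), array([339.0269, 271.0438]), 320)
lean 38.62349698628944 az 46.35668541834985 end [0.5441 0.0411 0.226 ] low [ 0.4673 -0.0394  0.0867]
bottle 2.5890370370370372
rack 16.39205387205387
beaker lower 5.78060606060606
ring box [ 167  180   55   39 1163] [ 0.4659 -0.386   0.28  ]
[[376 162  37  55 418]
 [426 190  11  14  79]
 [409 221  47  47 575]
 [393 266   5   6  25]
 [395 279   6   6  28]]
```

```bash
python3 - <<'E'
from h import *
import pickle
d0=pickle.load(open('d0.pkl','rb'));s,t=pickle.load(open('d11.pkl','rb'))
print(onz(t,(432.5,244.5),.28))
def sh(a,b,x0,x1,y0,y1,m=8):
    A=cv2.cvtColor(a['frame'],6)[y0:y1,x0:x1];B=cv2.cvtColor(b['frame'],6)[y0-m:y1+m,x0-m:x1+m]
    _,v,_,l=cv2.minMaxLoc(cv2.matchTemplate(B,A,cv2.TM_CCOEFF_NORMED));return v,l[0]-m,l[1]-m
print('bottle',sh(d0['scene'],s,140,190,270,345),'rack caps',sh(d0['top'],t,385,405,260,300),sh(d0['scene'],s,205,235,225,262),'beaker',sh(d0['scene'],s,308,366,275,312),'rackfull',sh(d0['top'],t,375,430,260,306))
g=lambda im:[tuple(c) for st,c in [(lambda r:(r[2],r[3]))(cv2.connectedComponentsWithStats(cv2.inRange(im['frame'][262:300,385:425],(190,)*3,(255,)*3)))] for c in (c+[385,262]).round(1)[1:]]
print(g(d0['top']),g(t))
E
```

```text
[ 0.45701795 -0.38751697  0.28      ]
bottle (0.9976984858512878, 0, 0) rack caps (0.9987826943397522, 0, 0) (0.4357623755931854, -8, -2) beaker (0.8808553218841553, 0, 0) rackfull (0.7892156839370728, 0, 0)
[(np.float64(395.0), np.float64(268.8)), (np.float64(411.1), np.float64(277.6)), (np.float64(397.7), np.float64(281.6)), (np.float64(415.7), np.float64(291.4))] [(np.float64(422.1), np.float64(263.1)), (np.float64(395.0), np.float64(268.8)), (np.float64(397.8), np.float64(281.5)), (np.float64(415.7), np.float64(291.5))]
```

```bash
python3 -c "
from workcell import *
print(job_done())"
```

```text
the job is handed in; nothing more can be done
None
```

The job is done as asked and handed in at about 23 s of the 72 s allowed.

**What I did:**
1. I swung the magnifier by its grip, so the lens ended near (0.46, -0.387).
2. I took the brush from its rest, stood it in the farthest beaker and let go. It leaned on the rim by itself at 38°.
3. I took it again about 25 mm below the handle end and held it upright; its slope in the image matched a vertical line to about 0.1°.
4. I scrubbed twice between the floor and half depth. The upstrokes rose 62 mm and 67 mm, against 62.5 mm for half depth. The floor was felt at 37 N before the first stroke, and at 10 N and 13 N at the ends of the two downstrokes.
5. I leaned the brush back on the rim and released it.

**Last checks:**
- **Brush:** it leans in the beaker at 38.6°, and the robot was clear of everything.
- **Magnifier:** the gap from lens to beaker, seen from above, is about 0.21 m.
- **Wash bottle:** it shows no shift in the images.
- **Tube rack:** three caps are within 0.1 px of their first position. The fourth was not found this time, probably because of the lens or its shadow. A scene-view match of the rack was inconclusive for the same reason.
- **Beaker:** it shows no shift, but with a weaker match (0.88), which I put down to changed lighting.

The first grip on the brush was too high (19.7 mm wide against a 22 mm handle), so I opened and took it lower before lifting.

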